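# Lock down the drying board and rack the rinsed seedling pots

## Task

Before loading the drying board, lock it down: on each of its two studs run the upper nut down and tighten it firmly against the thin nut below it. Then put every square pot that lies on the rubber mat mouth down over a peg of the board, one pot to a peg, rim flat on the board. Do not disturb the blue pot or the brush.

Things in the scene. Friction and masses are not known exactly. Their poses are not given: they have to be found in the camera images.
- board: Fixed plank of pale wood, 370 x 170 mm, 24 mm thick. Origin: centre of its underside; x points to its rear long edge (away from the robot), y along its length to the left, z up. Four pegs stand in a row 30 mm before its middle line, 95 mm apart; two 20 mm threaded steel studs 55 mm behind it, 95 mm to either side, ending 80 mm above the table.
- mat: Thin black rubber mat, fixed, 300 x 320 mm, 3 mm thick, on which the rinsed pots lie; origin at the centre of its underside. Board and mat may stand on either side.
- peg1 (a point): Tip of peg 1 of the board (peg 1 at the board's +y end, peg 4 at its -y end): a round wooden dowel 18 mm thick, 44 mm tall above the board, rounded at the top. Empty at the start.
- peg2 (a point): Tip of peg 2 of the board (peg 1 at the board's +y end, peg 4 at its -y end): a round wooden dowel 18 mm thick, 44 mm tall above the board, rounded at the top. Empty at the start.
- peg3 (a point): Tip of peg 3 of the board (peg 1 at the board's +y end, peg 4 at its -y end): a round wooden dowel 18 mm thick, 44 mm tall above the board, rounded at the top. Empty at the start.
- peg4 (a point): Tip of peg 4 of the board (peg 1 at the board's +y end, peg 4 at its -y end): a round wooden dowel 18 mm thick, 44 mm tall above the board, rounded at the top. Empty at the start.
- nut_a_c (a point): Centre of the upper nut on the stud at the board's +y end: steel hexagon 30 mm across flats, 34.6 across corners, 18 mm tall. z up; x is square to a pair of flats, and so is every 60 degrees from it. It is 46 mm above the table when it meets the first nut: thin, fixed, also 30 mm across flats but turned differently, top 37 mm above the table, on a 42 mm washer.
- run_a (a joint): How far that nut (+y end) is wound down, rad, growing clockwise seen from above (right-hand thread, 0.64 mm lower per rad). Starts 5 to 9 rad short of the first nut (-9 to -5); 0: it touches the first nut and winds no farther. Runs with 0.06 N m of friction and stays where it is left.
- tight_a (a joint): How far that nut (+y end) has been tightened past touching, rad, clockwise: 0 until run_a has reached 0, then turning it on takes 0.2 N m plus 0.8 N m per rad. Let go, it keeps its place, or springs back to about 0.25 if turned farther. Firmly tight: 0.1 or more after letting go. The nut's whole turn is run_a + tight_a.
- nut_b_c (a point): Centre of the upper nut on the stud at the board's -y end: steel hexagon 30 mm across flats, 34.6 across corners, 18 mm tall. z up; x is square to a pair of flats, and so is every 60 degrees from it. It is 46 mm above the table when it meets the first nut: thin, fixed, also 30 mm across flats but turned differently, top 37 mm above the table, on a 42 mm washer.
- run_b (a joint): How far that nut (-y end) is wound down, rad, growing clockwise seen from above (right-hand thread, 0.64 mm lower per rad). Starts 5 to 9 rad short of the first nut (-9 to -5); 0: it touches the first nut and winds no farther. Runs with 0.06 N m of friction and stays where it is left.
- tight_b (a joint): How far that nut (-y end) has been tightened past touching, rad, clockwise: 0 until run_b has reached 0, then turning it on takes 0.2 N m plus 0.8 N m per rad. Let go, it keeps its place, or springs back to about 0.25 if turned farther. Firmly tight: 0.1 or more after letting go. The nut's whole turn is run_b + tight_b.
- pot1_c (a point): Centre of square pot 1: hollow, terracotta-coloured plastic, 68 mm tall, outside 60 mm square at the mouth, 54 at the closed base, walls 3 mm, 60 g. z points from base to mouth, x and y square to its sides. It starts on one side, mouth roughly to the left (+y), centre 31 mm above the table; mouth down on the board its centre is 58 mm above the table. None: this pot is absent (2 to 4 are there).
- pot2_c (a point): Centre of square pot 2: hollow, terracotta-coloured plastic, 68 mm tall, outside 60 mm square at the mouth, 54 at the closed base, walls 3 mm, 60 g. z points from base to mouth, x and y square to its sides. It starts on one side, mouth roughly to the left (+y), centre 31 mm above the table; mouth down on the board its centre is 58 mm above the table. None: this pot is absent (2 to 4 are there).
- pot3_c (a point): Centre of square pot 3: hollow, terracotta-coloured plastic, 68 mm tall, outside 60 mm square at the mouth, 54 at the closed base, walls 3 mm, 60 g. z points from base to mouth, x and y square to its sides. It starts on one side, mouth roughly to the left (+y), centre 31 mm above the table; mouth down on the board its centre is 58 mm above the table. None: this pot is absent (2 to 4 are there).
- pot4_c (a point): Centre of square pot 4: hollow, terracotta-coloured plastic, 68 mm tall, outside 60 mm square at the mouth, 54 at the closed base, walls 3 mm, 60 g. z points from base to mouth, x and y square to its sides. It starts on one side, mouth roughly to the left (+y), centre 31 mm above the table; mouth down on the board its centre is 58 mm above the table. None: this pot is absent (2 to 4 are there).
- blue_pot: Bystander: round blue glazed pot, hollow, 116 mm across, 95 mm tall, loose; origin at the centre of its underside.
- brush: Bystander: bamboo brush with hard bristles, 205 mm long, loose on the table; origin under the middle of its length.
Not all that is in view belongs to the job. What is shaped like the part that bears pot3_c but turquoise is not meant. Leave any yellow look-alike of the part that bears pot2_c alone.

How it is judged:
On the way, in this order (a step that is already met when the one before it is completed fails the run):
1. both upper nuts are tight against the first nuts before any pot has been put mouth down (value of joint each of run_a, run_b above -0.05 rad and value of joint each of tight_a, tight_b above 0.1 rad and angle between each of pot1_c, pot2_c, pot3_c, pot4_c's own z axis and vertical below 2.6 rad), for 0.2 s.
2. every pot stands mouth down over a peg (angle between each of pot1_c, pot2_c, pot3_c, pot4_c's own z axis and vertical above 3 rad and z of pot1_c in the frame of board between 0.054 and 0.063 m and (horizontal distance between pot1_c and peg1 below 0.03 m or horizontal distance between pot1_c and peg2 below 0.03 m or horizontal distance between pot1_c and peg3 below 0.03 m or horizontal distance between pot1_c and peg4 below 0.03 m) and linear speed of each of pot1, pot2, pot3, pot4 below 0.02 m/s and z of pot2_c in the frame of board between 0.054 and 0.063 m and (horizontal distance between pot2_c and peg1 below 0.03 m or horizontal distance between pot2_c and peg2 below 0.03 m or horizontal distance between pot2_c and peg3 below 0.03 m or horizontal distance between pot2_c and peg4 below 0.03 m) and z of pot3_c in the frame of board between 0.054 and 0.063 m and (horizontal distance between pot3_c and peg1 below 0.03 m or horizontal distance between pot3_c and peg2 below 0.03 m or horizontal distance between pot3_c and peg3 below 0.03 m or horizontal distance between pot3_c and peg4 below 0.03 m) and z of pot4_c in the frame of board between 0.054 and 0.063 m and (horizontal distance between pot4_c and peg1 below 0.03 m or horizontal distance between pot4_c and peg2 below 0.03 m or horizontal distance between pot4_c and peg3 below 0.03 m or horizontal distance between pot4_c and peg4 below 0.03 m)), for 0.2 s.
At the end, for the whole second after the job is handed in: Both upper nuts touch the first nuts (within 0.05 rad) and are tightened by 0.1 rad or more; every pot present is at rest mouth down (within 8 degrees) over a peg (within 30 mm of its axis), rim on the board (centre of the pot 54 to 63 mm above the board's underside) (all of step 2 and value of joint each of run_a, run_b above -0.05 rad and value of joint each of tight_a, tight_b above 0.1 rad).
It fails at once if the blue pot or the brush is moved more than 30 mm (distance of any of blue_pot, brush from where it was at the start of the episode above 0.03 m).
Of pot1, pot2, pot3, pot4 only 2 to 4 are there at a start; the rules pass over those that are not, and their reading is None.
At some moment in a run one of pot1, pot2, pot3, pot4 may be knocked a few centimetres aside while the robot is not near it.
It also fails if it takes over 210 s, if anything falls off the work surface, if the arm or the gripper's body presses on something with over 40 N, if the wrist force passes 120 N, or if a joint passes its speed limit or range.

## Robot

A 7-joint arm with a two-finger parallel gripper is mounted at the origin on the work surface. World frame = base frame: x ahead of the robot, y to its left, z up, the work surface at z = 0. Lengths are in m, angles in rad, forces in N, time in s.
With the tool pointing down it reaches from about 0.4 to 0.85 m from the base axis. Payload 10.4 kg.
Tool frame: the origin (TCP) lies between the finger pads; the fingertips stand ahead of it and the grasp point (between the pads) lies 3 mm ahead of it (r.tips_ahead is the z of the fingertips in the tool frame, in m); z points along the fingers, y is the line along which they close (so a half turn about z gives the same grasp; the last joint's range is limited). The gripper opens to 87 mm and grips with 3 to 60 N. Pads are 19 mm wide; open, the fingers measure 117 mm over their backs; the gripper's body (75 mm by 190 mm) begins 51 mm behind the grasp point.
Start: joints at [-0.023, 0.332, -0.065, 1.46, 0.022, 1.35, -0.088], TCP at [0.625, 0, 0.245] pointing down, gripper open.
Joint ranges: [-2.6, 2.6], [-0.5, 2.12], [-1.47, 1.34], [0.16, 2.42], [-1.27, 4.41], [0.06, 2.06], [-2.6, 2.6]. Speed limits (rad/s): [2.22, 2.22, 2.79, 2.79, 3.14, 3.14, 3.14].

## Interface

Orientations are given as a unit quaternion [x, y, z, w].
In Python, from bench import telemetry, camera, get_calibration, r gives the robot as it stands.
- The arm moves only by the tool drive_tool, never from a script. Its argument "series" is one flat list of numbers, 7 for each row, row after row: the turn, a rotation vector about the tool's x, y, z in units of 5 degrees (1.0 is 5 degrees), then the shift along the tool's x, y, z in units of 40 mm (1.0 is 40 mm), then the opening, from -1 (shut) to 1 (fully open). A call has 1 to 10 rows; each row is the pose to reach, as a shift and turn from the pose commanded when the call began, along the tool's axes at that moment; what a row does not reach only later rows make up. A row lasts 1/12 s, in which the tool goes at most 41.7 mm and 7.16 degrees, less where a joint would pass 70% of its speed; a pose out of reach is approached as far as the arm can. A call with a gripper value outside its range is refused whole. The fingers move at their own pace and stop on an object; "grip_force" is the grip in N (left out, the last holds). Time passes only in rows, so rows that repeat a pose let the fingers close. It gives the time, the measured TCP pose, the force, the opening and the grip force at its end, in the units of the state.
- telemetry.read_state(): the state, without advancing time (a new reading comes with each control period).
- camera(name): name is "scene" or "side" or "wrist"; returns the picture (480x640x3 uint8, red, green, blue); there is no depth.
- get_calibration(name): a dict with "fovy" (degrees; the focal length in pixels is half the picture's height over the tangent of half this angle, whatever the lens; pixels are square), "cx", "cy" (the principal point, pixels), "dist" ([k1, k2, p1, p2, k3] as OpenCV has them; the pictures are not rectified), "xyz" and "rotation" of the camera in the world. Camera axes: x right, y up, looking along -z (the intrinsics and any distortion apply to the point x, -y, -z); pixel columns grow to the right and rows downward; lengths in m; the calibration is good to about 2 mm. A picture is of the moment at which its call begins: read the wrist's pose just before it. get_calibration takes no time and is no camera call; for the wrist camera it gives the pose at the moment of the call.
- r.close_job(): hands the job in; it is judged then, once.
The state is a dict: "time": time; "joint_positions": joint angles; "joint_vel": joint speeds; "joint_torque": joint torques, N m; "ee_pos": TCP position; "eef_rot": TCP orientation; "ft_force": force on the tool from outside, world axes, zero at the start; "torque": the same for the moment, N m; "width": finger opening in m; "grip_force": force on a finger pad.
Only numpy, scipy, OpenCV 4.12 (cv2) and the standard library are available. Lean on these libraries where they do the work, as an engineer would, in place of code of your own. Each camera call takes 0.05 s, during which the arm holds its last target. There are 200 camera calls.

## Working session

There is one attempt and no reset: what is moved stays moved. The work goes in short steps, Python scripts to look and compute and a tool call to move; the robot and the scene stay as the last step left them, time stands still between calls to the robot, and variables do not carry over. Pictures are saved under pics/ and viewed, at most 14 in all, crops included, and the job is handed in when it is done.

Besides the shell and the picture viewer there is one more tool, called after "Request:" by a JSON object that holds its "method" and its "body". drive_tool: Moves the arm, as the interface text tells. Its arguments: {"type":"object","properties":{"series":{"type":"array"},"grip_force":{"type":"number"}},"required":["series"]}

```bash
mkdir -p pics; ls; cat > h.py <<'E'
import sys; sys.path.insert(0,'.')
import numpy as np, cv2
from scipy.spatial.transform import Rotation as R
from bench import telemetry, camera, get_calibration, r
def cal(n):
    c=get_calibration(n); f=240/np.tan(np.radians(c['fovy'])/2)
    K=np.array([[f,0,c['cx']],[0,f,c['cy']],[0,0,1.]])
    rot=np.array(c['rotation'],float)
    M=rot.reshape(3,3) if rot.size==9 else R.from_quat(rot).as_matrix()
    return K,np.array(c['dist'],float),np.array(c['xyz'],float),M
def ray(C,uv):
    K,d,p,M=C
    q=cv2.undistortPoints(np.array(uv,float).reshape(-1,1,2),K,d).reshape(-1,2)
    return p,np.c_[q[:,0],-q[:,1],-np.ones(len(q))]@M.T
def onz(C,uv,z):
    p,v=ray(C,uv); return p+v*((z-p[2])/v[:,2])[:,None]
def proj(C,X):
    K,d,p,M=C; c=(np.array(X,float).reshape(-1,3)-p)@M
    return cv2.projectPoints(c*[1,-1,-1],np.zeros(3),np.zeros(3),K,d)[0].reshape(-1,2)
def snap(n,f=None):
    C=cal(n); im=camera(n)[:,:,::-1].copy()
    if f: cv2.imwrite('pics/'+f,im)
    return C,im
E
python3 - <<'E'
from h import *
for n in ('scene','side','wrist'):
    C,im=snap(n,n+'0.png'); print(n,C)
s=telemetry.read_state(); print({k:s[k] for k in('time','ee_pos','eef_rot','width')}, r.tips_ahead)
E
```

```text
pics
scene (array([[622.9471392 ,   0.        , 314.52817495],
       [  0.        , 622.9471392 , 233.85622376],
       [  0.        ,   0.        ,   1.        ]]), array([-0.03905371,  0.        ,  0.        ,  0.        ,  0.        ]), array([ 1.58372584, -0.08372708,  1.17039285]), array([[ 0.0624924 , -0.7195896 ,  0.69158189],
       [ 0.99798719,  0.03756805, -0.05109018],
       [ 0.01078258,  0.69338261,  0.72048892]]))
side (array([[495.43760734,   0.        , 314.23909395],
       [  0.        , 495.43760734, 239.58440302],
       [  0.        ,   0.        ,   1.        ]]), array([-0.09106852,  0.        ,  0.        ,  0.        ,  0.        ]), array([ 0.1215893 , -0.76247437,  0.95937689]), array([[ 0.87795046,  0.33297001, -0.34399705],
       [-0.47853741,  0.63182398, -0.60975438],
       [ 0.01431566,  0.69994959,  0.71404876]]))
wrist (array([[350.29190336,   0.        , 319.15575494],
       [  0.        , 350.29190336, 237.82749357],
       [  0.        ,   0.        ,   1.        ]]), array([-0.04705804,  0.        ,  0.        ,  0.        ,  0.        ]), array([0.62596338, 0.06722671, 0.38385519]), array([[ 9.99999770e-01, -6.67197788e-04,  1.24812568e-04],
       [ 6.16182849e-04,  9.69435235e-01,  2.45346584e-01],
       [-2.84692400e-04, -2.45346451e-01,  9.69435422e-01]]))
{'time': 0.15, 'ee_pos': array([ 6.24756917e-01, -1.23511073e-05,  2.43968309e-01]), 'eef_rot': array([ 7.07104594e-01,  7.07108785e-01, -3.75489716e-04, -3.44596641e-04]), 'width': 0.08675357795026194} 0.022
```

View pics/scene0.png

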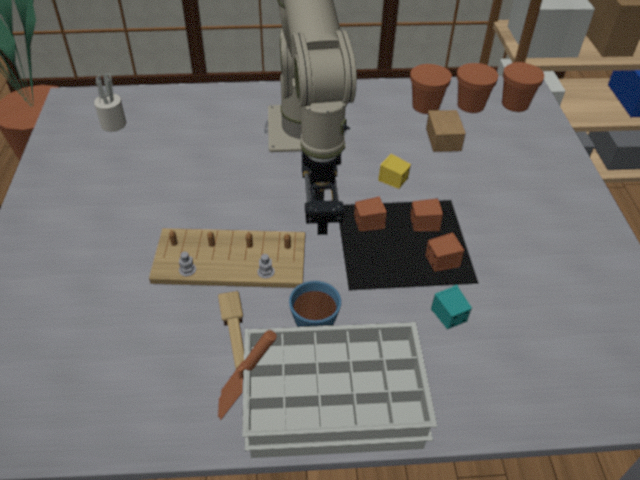

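View pics/side0.png

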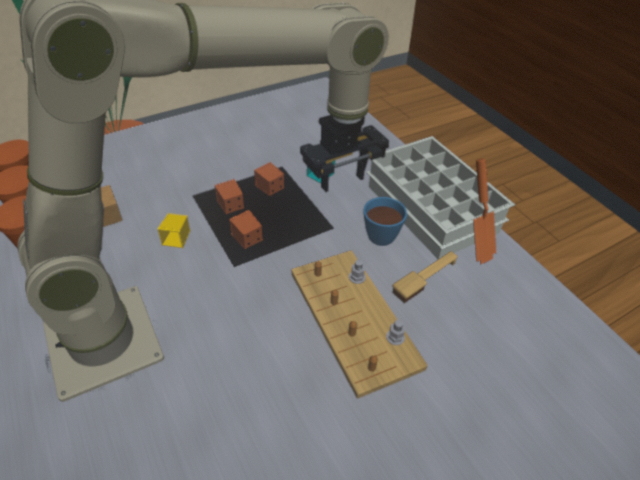

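```bash
cat >> h.py <<'E'
def blobs(im,mask,amin=60):
    n,l,s,c=cv2.connectedComponentsWithStats(mask.astype(np.uint8)); return [(s[i],c[i],l==i) for i in range(1,n) if s[i][4]>=amin]
def hsv(im): return cv2.cvtColor(im,cv2.COLOR_BGR2HSV).astype(int)
def orange(im):
    h=hsv(im); return ((h[...,0]<14)|(h[...,0]>174))&(h[...,1]>110)&(h[...,2]>60)
E
python3 - <<'E'
from h import *
im=cv2.imread('pics/scene0.png'); C=cal('scene')
print(onz(C,[[164,230],[305,233],[304,284],[152,281]],.024).round(3))
print('studtop',onz(C,[[184,253],[265,256]],.08).round(3))
print('pegs',onz(C,[[172,233],[211,235],[249,236],[287,237]],.068).round(3))
print('blue rim',onz(C,[[289,303],[341,303],[315,286],[315,322]],.095).round(3))
print('mat',onz(C,[[340,205],[467,202],[474,281],[349,286]],.003).round(3))
for s,c,m in blobs(im,orange(im),150): print(s,c.round(),onz(C,[c],.04).round(3))
im=cv2.imread('pics/side0.png')
print(hsv(cv2.imread('pics/scene0.png'))[[255,170,310],[165,395,455]])
E
```

```text
[[ 0.449 -0.387  0.024]
 [ 0.479 -0.027  0.024]
 [ 0.647 -0.038  0.024]
 [ 0.618 -0.398  0.024]]
studtop [[ 0.584 -0.318  0.08 ]
 [ 0.603 -0.127  0.08 ]]
pegs [[ 0.504 -0.355  0.068]
 [ 0.516 -0.259  0.068]
 [ 0.524 -0.166  0.068]
 [ 0.533 -0.073  0.068]]
blue rim [[ 0.756 -0.076  0.095]
 [ 0.762  0.037  0.095]
 [ 0.712 -0.016  0.095]
 [ 0.809 -0.023  0.095]]
mat [[0.358 0.075 0.003]
 [0.364 0.426 0.003]
 [0.643 0.378 0.003]
 [0.642 0.071 0.003]]
[ 503   56   40   55 1495] [520.  84.] [[-0.155  0.723  0.04 ]]
[ 403   61   95   52 2989] [452.  85.] [[-0.158  0.492  0.04 ]]
[   0   84   57   76 2070] [ 21. 115.] [[-0.057 -0.881  0.04 ]]
[354 198  33  33 864] [370. 214.] [[0.436 0.145 0.04 ]]
[411 199  32  32 880] [426. 215.] [[0.446 0.291 0.04 ]]
[ 426  232   38   39 1093] [444. 252.] [[0.576 0.312 0.04 ]]
[294 292  41  27 806] [314. 305.] [[ 0.723 -0.018  0.04 ]]
[ 219  331   57   87 1113] [243. 373.] [[ 0.891 -0.177  0.04 ]]
[[ 18  98 148]
 [ 25 156 173]
 [ 89 164 129]]
```

View pics/wrist0.png

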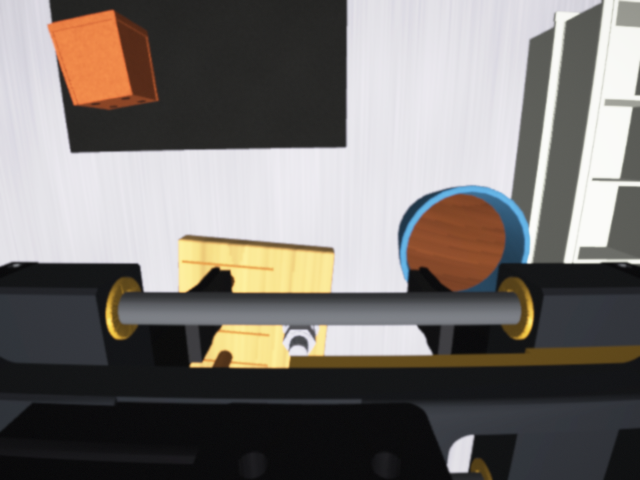

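Request:
{"method": "drive_tool", "body": {"series": [0,0,0,-8.0,-0.75,-0.75,0,0,0,0,-8.0,-0.75,-0.75,0,0,0,0,-8.0,-0.75,-0.75,0,0,0,0,-8.0,-0.75,-0.75,0,0,0,0,-8.0,-0.75,-0.75,0,0,0,0,-8.0,-0.75,-0.75,0,0,0,0,-8.0,-0.75,-0.75,0,0,0,0,-8.0,-0.75,-0.75,0,0,0,0,-8.0,-0.75,-0.75,0,0,0,0,-8.0,-0.75,-0.75,0]}}

```text
time: 0.98
ee_pos: [0.5939, -0.3226, 0.274]
eef_rot: [0.709, 0.706, -0.0, -0.0]
ft_force: [-0.6, 1.0, 0.6]
width: 0.0441
grip_force: 0.0
```

Request:
{"method": "drive_tool", "body": {"series": [0,0,0,0,0,0,0,0,0,0,0,0,0,0]}}

```text
time: 1.15
ee_pos: [0.5956, -0.3183, 0.2743]
eef_rot: [0.706, 0.708, 0.0, -0.0]
ft_force: [-0.4, 0.3, -1.0]
width: 0.0435
grip_force: 0.0
```

```bash
python3 - <<'E'
from h import *
C,im=snap('wrist','w1.png')
s=telemetry.read_state(); print(s['ee_pos'],s['eef_rot'],s['joint_positions'],s['width'])
print(proj(C,[[.603,-.127,.055],[.584,-.318,.055]]).round())
E
```

```text
[ 0.59558993 -0.31827382  0.27440238] [ 7.06287333e-01  7.07925160e-01  3.10287066e-04 -2.72968792e-04] [ 0.36112555  0.43109282  0.08992029  1.26893156 -0.03861273  1.44350394
  0.45008953] 0.04352668391847664
[[326.  13.]
 [307. 216.]]
```

View pics/w1.png

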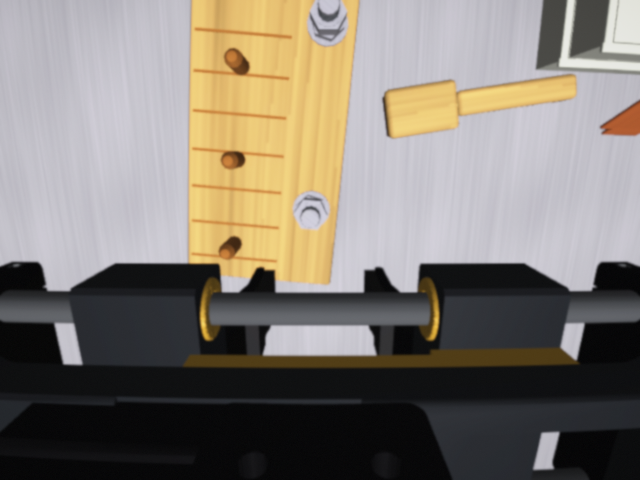

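```bash
python3 - <<'E'
from h import *
im=cv2.imread('pics/w1.png')
a=im[0:50,302:352]; b=im[186:236,286:336]
v=cv2.resize(np.hstack([a,b]),None,fx=8,fy=8,interpolation=cv2.INTER_CUBIC)
cv2.imwrite('pics/c1.png',v)
E
```

```text
(no output)
```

View pics/c1.png

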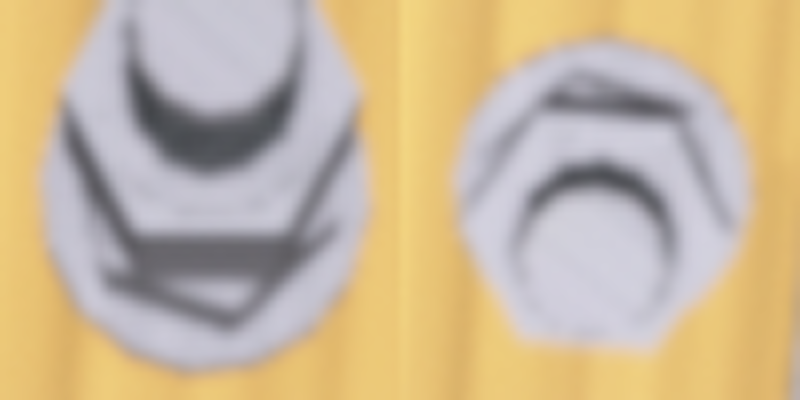

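```bash
python3 - <<'E'
from h import *
# calibration at w1 pose = present
C=cal('wrist')
A=onz(C,[[310.1,11.9],[318.9,29.6],[338.3,29.6],[347,11.9]],.0595)
B=onz(C,[[304.1,199.1],[322,200],[328.5,214.1],[317.9,229.8],[301,227.9],[293.8,211.6]],.0595)
for P in(A,B):
    d=np.diff(P,axis=0); print(P.round(4).tolist(),np.hypot(d[:,0],d[:,1]).round(4),(np.degrees(np.arctan2(d[:,1],d[:,0]))%60).round(1))
print('centre b',B.mean(0)); print('centre a', (A[0]+A[3])/2)
# stud tops: nut a stud top circle centre approx px
print('stud tops',onz(C,[[302+213/8,30/8],[286+197/8,186+265/8]],.08).round(4))
print('pegs',onz(C,[[232,54],[228,160],[223,252]],.068).round(4))
# board edges
im=cv2.imread('pics/w1.png')
h=hsv(im); m=((abs(h[...,0]-21)<8)&(h[...,1]>90)); m[262:]=0; m[:,370:]=0
rows=np.arange(60,260,10); L=[];Rr=[]
for v in rows:
    u=np.where(m[v])[0]; L.append([u.min(),v]); Rr.append([u.max(),v])
for e in(L,Rr):
    p=onz(C,e,.024); f=np.polyfit(p[:,1],p[:,0],1); print('edge',f, np.abs(np.polyval(f,p[:,1])-p[:,0]).max())
E
```

```text
[[0.5883, -0.1275, 0.0595], [0.5964, -0.1425, 0.0595], [0.6143, -0.1424, 0.0595], [0.622, -0.1273, 0.0595]] [0.0171 0.0179 0.017 ] [58.3  0.3  2.8]
[[0.5817, -0.3001, 0.0595], [0.6, -0.3009, 0.0595], [0.6067, -0.3155, 0.0595], [0.5958, -0.3321, 0.0595], [0.5783, -0.3301, 0.0595], [0.5711, -0.313, 0.0595]] [0.0182 0.016  0.0198 0.0177 0.0186] [57.3 54.9 56.8 53.6 52.9]
centre b [ 0.58893472 -0.31525873  0.0595    ]
centre a [ 0.60514747 -0.12740319  0.0595    ]
stud tops [[ 0.6047 -0.1281  0.08  ]
 [ 0.5888 -0.3168  0.08  ]]
pegs [[ 0.517  -0.1655  0.068 ]
 [ 0.5084 -0.2608  0.068 ]
 [ 0.4978 -0.3539  0.068 ]]
edge [0.08672514 0.47699599] 0.0005689836427946737
edge [0.09235187 0.64547982] 0.0005480301666332954
```

Request:
{"method": "drive_tool", "body": {"series": [0,0,-14.3,0,0,0,0.1,0,0,-14.3,0,0,0,0.1,0,0,-14.3,0,0,0,0.1,0,0,-14.3,0,0,0,0.1,0,0,-14.3,0,0,0,0.1,0,0,-14.3,0,0,0,0.1,0,0,-14.3,0,0,0,0.1,0,0,-14.3,0,0,0,0.1,0,0,-14.3,0,0,0,0.1,0,0,-14.3,0,0,0,0.1]}}

```text
time: 2.03
ee_pos: [0.5955, -0.3186, 0.2747]
eef_rot: [0.157, 0.988, 0.0, 0.0]
ft_force: [-0.2, 0.0, 0.2]
width: 0.048
grip_force: 0.0
```

```bash
cat >> h.py <<'E'
def st():
    s=telemetry.read_state(); M=R.from_quat(s['eef_rot']).as_matrix()
    print('t',round(s['time'],2),'p',s['ee_pos'].round(4),'toolyang',np.degrees(np.arctan2(M[1,1],M[0,1])).round(1),'z',M[:,2].round(3),'q',np.round(s['joint_positions'],2),'w',round(s['width'],4),'F',np.round(s['ft_force'],1),'T',np.round(s['torque'],2),'g',s['grip_force'])
    return s,M
def to(P,M2=None):
    "tool shift (40mm units) and rotvec (5deg units) to TCP point P and rotation M2"
    s,M=st(); print('shift',(M.T@(np.array(P)-s['ee_pos'])/.04).round(3))
    if M2 is not None: print('turn',(np.degrees(R.from_matrix(M.T@M2).as_rotvec())/5).round(2))
E
python3 -c "
from h import *
st()"
```

```text
t 2.03 p [ 0.5955 -0.3186  0.2747] toolyang 72.0 z [ 0.  0. -1.] q [ 0.5   0.44 -0.1   1.26  0.04  1.45  1.65] w 0.048 F [-0.2  0.   0.2] T [ 0.07 -0.08 -0.01] g 0.0
```

```bash
python3 -c "
from h import *
to([.5889,-.3160,.115])"
```

```text
t 2.03 p [ 0.5955 -0.3186  0.2747] toolyang 72.0 z [ 0.  0. -1.] q [ 0.5   0.44 -0.1   1.26  0.04  1.45  1.65] w 0.048 F [-0.2  0.   0.2] T [ 0.07 -0.08 -0.01] g 0.0
shift [0.176 0.009 3.991]
```

Request:
{"method": "drive_tool", "body": {"series": [0,0,-2.6,0.176,0.01,3.99,0.1,0,0,-2.6,0.176,0.01,3.99,0.1,0,0,-2.6,0.176,0.01,3.99,0.1,0,0,-2.6,0.176,0.01,3.99,0.1,0,0,-2.6,0.176,0.01,3.99,0.1,0,0,-2.6,0.176,0.01,3.99,0.1,0,0,-2.6,0.176,0.01,3.99,0.1]}}

```text
time: 2.62
ee_pos: [0.5901, -0.3173, 0.1178]
eef_rot: [0.048, 0.999, -0.001, 0.002]
ft_force: [-0.0, -0.9, 0.1]
width: 0.0478
grip_force: 0.0
```

```bash
python3 -c "
from h import *
to([.5889,-.3160,.0655])"
```

```text
t 2.62 p [ 0.5901 -0.3173  0.1178] toolyang 84.5 z [ 0.003 -0.001 -1.   ] q [ 0.53  0.52 -0.14  1.47  0.08  1.15  1.85] w 0.0478 F [-0.  -0.9  0.1] T [ 0.11 -0.01 -0.01] g 0.0
shift [0.036 0.031 1.307]
```

Request:
{"method": "drive_tool", "body": {"series": [0,0,0,0,0,1.24,0.1,0,0,0,0,0,1.24,0.1,0,0,0,0,0,1.24,0.1,0,0,0,0,0,1.24,0.1,0,0,0,0,0,1.24,-1,0,0,0,0,0,1.24,-1,0,0,0,0,0,1.24,-1,0,0,0,0,0,1.24,-1,0,0,0,0,0,1.24,-1,0,0,0,0,0,1.24,-1], "grip_force": 60}}

```text
time: 3.45
ee_pos: [0.5892, -0.3168, 0.0665]
eef_rot: [0.048, 0.999, 0.0, 0.001]
ft_force: [-1.6, 3.1, 5.6]
width: 0.0293
grip_force: 60.0
```

```bash
python3 -c "
from h import *
st()"
```

```text
t 3.45 p [ 0.5892 -0.3168  0.0665] toolyang 84.5 z [ 0.001  0.    -1.   ] q [ 0.53  0.57 -0.14  1.51  0.08  1.06  1.84] w 0.0293 F [-1.6  3.1  5.6] T [ 0.81  0.17 -0.01] g 59.99074143357575
```

Request:
{"method": "drive_tool", "body": {"series": [0,0,14.3,0,0,0.002,-1,0,0,14.3,0,0,0.004,-1,0,0,14.3,0,0,0.006,-1,0,0,14.3,0,0,0.008,-1,0,0,14.3,0,0,0.01,-1,0,0,14.3,0,0,0.012,-1,0,0,14.3,0,0,0.014,-1,0,0,14.3,0,0,0.016,-1,0,0,14.3,0,0,0.018,-1,0,0,14.3,0,0,0.02,-1]}}

```text
time: 4.28
ee_pos: [0.5872, -0.3193, 0.0656]
eef_rot: [0.626, 0.78, -0.001, 0.0]
ft_force: [-8.0, -1.5, 8.1]
width: 0.0296
grip_force: 60.0
```

Request:
{"method": "drive_tool", "body": {"series": [0,0,14.3,0,0,0.002,-1,0,0,14.3,0,0,0.004,-1,0,0,14.3,0,0,0.006,-1,0,0,14.3,0,0,0.008,-1,0,0,14.3,0,0,0.01,-1,0,0,14.3,0,0,0.012,-1,0,0,14.3,0,0,0.014,-1,0,0,14.3,0,0,0.016,-1,0,0,14.3,0,0,0.018,-1,0,0,14.3,0,0,0.02,-1]}}

```text
time: 5.12
ee_pos: [0.5844, -0.3181, 0.0644]
eef_rot: [0.964, 0.268, -0.003, -0.002]
ft_force: [-20.5, 5.0, 18.9]
width: 0.0292
grip_force: 60.0
```

Request:
{"method": "drive_tool", "body": {"series": [0,0,14.3,0,0,0.002,-1,0,0,14.3,0,0,0.004,-1,0,0,14.3,0,0,0.006,-1,0,0,14.3,0,0,0.008,-1,0,0,14.3,0,0,0.01,-1,0,0,14.3,0,0,0.012,-1,0,0,14.3,0,0,0.014,-1,0,0,14.3,0,0,0.016,-1,0,0,14.3,0,0,0.018,-1,0,0,14.3,0,0,0.02,-1]}}

```text
time: 5.95
ee_pos: [0.5847, -0.3151, 0.0634]
eef_rot: [0.939, -0.345, -0.005, -0.002]
ft_force: [-22.2, 15.1, 22.6]
width: 0.0292
grip_force: 60.1
```

```bash
python3 -c "
from h import *
st()"
```

```text
t 5.95 p [ 0.5847 -0.3151  0.0634] toolyang -130.4 z [-0.008  0.007 -1.   ] q [-0.02  0.65  0.63  1.55 -0.41  1.09 -1.57] w 0.0292 F [-22.2  15.1  22.6] T [3.55 5.14 0.07] g 60.06528238300234
```

Request:
{"method": "drive_tool", "body": {"series": [0,0,7,0,0,0,-1,0,0,7,0,0,0,-1,0,0,7,0,0,0,-1,0,0,7,0,0,0,-1,0,0,7,0,0,0,-1,0,0,7,0,0,0,0.1,0,0,7,0,0,0,0.1,0,0,7,0,0,0,0.1,0,0,7,0,0,0,0.1]}}

```text
time: 6.7
ee_pos: [0.5888, -0.3174, 0.0631]
eef_rot: [0.794, -0.608, 0.0, -0.0]
ft_force: [1.0, -0.3, 0.9]
width: 0.0452
grip_force: 0.0
```

```bash
python3 -c "
from h import *
to([.587,-.3163,.0635])"
```

```text
t 6.7 p [ 0.5888 -0.3174  0.0631] toolyang -165.0 z [ 0.001 -0.    -1.   ] q [-0.1   0.69  0.76  1.55 -0.51  1.1  -2.1 ] w 0.0452 F [ 1.  -0.3  0.9] T [ 0.11  0.11 -0.01] g 0.0
shift [-0.039  0.036 -0.01 ]
```

Request:
{"method": "drive_tool", "body": {"series": [0,0,-14.3,-0.039,0.036,0,0.1,0,0,-14.3,-0.039,0.036,0,0.1,0,0,-14.3,-0.039,0.036,0,0.1,0,0,-14.3,-0.039,0.036,0,0.1,0,0,-14.3,-0.039,0.036,0,0.1,0,0,-14.3,-0.039,0.036,0,0.1,0,0,-14.3,-0.039,0.036,0,0.1,0,0,-14.3,-0.039,0.036,0,0.1,0,0,-14.3,-0.039,0.036,0,0.1,0,0,-14.3,-0.039,0.036,0,0.1]}}

```text
time: 7.53
ee_pos: [0.5869, -0.3165, 0.0631]
eef_rot: [1.0, -0.027, 0.0, 0.0]
ft_force: [0.0, 0.4, -0.7]
width: 0.0481
grip_force: 0.0
```

Request:
{"method": "drive_tool", "body": {"series": [0,0,-14.3,0,0,0,0.1,0,0,-14.3,0,0,0,0.1,0,0,-14.3,0,0,0,0.1,0,0,-14.3,0,0,0,0.1,0,0,-14.3,0,0,0,0.1,0,0,-14.3,0,0,0,0.1,0,0,-14.3,0,0,0,0.1,0,0,-14.3,0,0,0,0.1,0,0,-14.3,0,0,0,0.1,0,0,-14.3,0,0,0,0.1]}}

```text
time: 8.37
ee_pos: [0.5868, -0.3165, 0.0631]
eef_rot: [0.827, 0.562, 0.0, 0.0]
ft_force: [0.4, 0.0, -0.8]
width: 0.0483
grip_force: 0.0
```

Request:
{"method": "drive_tool", "body": {"series": [0,0,-14.3,0,0,0,0.1,0,0,-14.3,0,0,0,0.1,0,0,-14.3,0,0,0,0.1,0,0,-14.3,0,0,0,0.1,0,0,-14.3,0,0,0,0.1,0,0,-14.3,0,0,0,0.1,0,0,-14.3,0,0,0,0.1,0,0,-14.3,0,0,0,0.1,0,0,-14.3,0,0,0,0.1,0,0,-14.3,0,0,0,0.1]}}

```text
time: 9.2
ee_pos: [0.5867, -0.3166, 0.0631]
eef_rot: [0.343, 0.939, -0.0, 0.0]
ft_force: [0.5, 0.1, -0.4]
width: 0.0477
grip_force: 0.0
```

Request:
{"method": "drive_tool", "body": {"series": [0,0,-5.1,0,0,0,0.1,0,0,-5.1,0,0,0,0.1,0,0,-5.1,0,0,0,0.1,0,0,-5.1,0,0,0,0.1,0,0,-5.1,0,0,0,0.1,0,0,-5.1,0,0,0,0.1]}}

```text
time: 9.7
ee_pos: [0.5867, -0.3166, 0.063]
eef_rot: [0.132, 0.991, 0.0, 0.0]
ft_force: [0.3, 0.0, 0.4]
width: 0.048
grip_force: 0.0
```

```bash
python3 -c "
from h import *
to([.587,-.3163,.0625])"
```

```text
t 9.7 p [ 0.5867 -0.3166  0.063 ] toolyang 74.8 z [ 0.  0. -1.] q [ 0.51  0.57 -0.11  1.52  0.07  1.05  1.69] w 0.048 F [0.3 0.  0.4] T [ 0.1  -0.03 -0.03] g 0.0
shift [-0.006  0.009  0.012]
```

Request:
{"method": "drive_tool", "body": {"series": [0,0,0,0,0,0,-1,0,0,0,0,0,0,-1,0,0,0,0,0,0,-1,0,0,0,0,0,0,-1,0,0,0,0,0,0,-1]}}

```text
time: 10.12
ee_pos: [0.5867, -0.3165, 0.063]
eef_rot: [0.131, 0.991, -0.0, 0.0]
ft_force: [-0.2, -0.3, 0.2]
width: 0.0295
grip_force: 60.0
```

Request:
{"method": "drive_tool", "body": {"series": [0,0,14.3,0,0,0.002,-1,0,0,14.3,0,0,0.004,-1,0,0,14.3,0,0,0.006,-1,0,0,14.3,0,0,0.008,-1,0,0,14.3,0,0,0.01,-1,0,0,14.3,0,0,0.012,-1,0,0,14.3,0,0,0.014,-1,0,0,14.3,0,0,0.016,-1]}}

```text
time: 10.78
ee_pos: [0.5865, -0.3168, 0.0624]
eef_rot: [0.593, 0.806, -0.0, 0.0]
ft_force: [-0.8, -1.6, 0.6]
width: 0.0296
grip_force: 60.0
```

```bash
python3 -c "
from h import *
st()"
```

```text
t 10.78 p [ 0.5865 -0.3168  0.0624] toolyang 17.3 z [ 0.    -0.001 -1.   ] q [ 0.36  0.57  0.09  1.53 -0.06  1.05  0.77] w 0.0296 F [-0.8 -1.6  0.6] T [-0.36  0.16  0.03] g 59.988777476828545
```

Request:
{"method": "drive_tool", "body": {"series": [0,0,7,0,0,0.002,-1,0,0,7,0,0,0.004,-1,0,0,7,0,0,0.006,-1,0,0,7,0,0,0.008,-1,0,0,7,0,0,0.01,-1,0,0,7,0,0,0.01,-1]}}

```text
time: 11.28
ee_pos: [0.5863, -0.3168, 0.062]
eef_rot: [0.807, 0.59, -0.0, 0.0]
ft_force: [-2.3, -2.0, 1.6]
width: 0.0296
grip_force: 60.0
```

```bash
python3 -c "
from h import *
st()"
```

```text
t 11.28 p [ 0.5863 -0.3168  0.062 ] toolyang -17.6 z [-0.001 -0.001 -1.   ] q [ 0.27  0.57  0.21  1.54 -0.13  1.04  0.21] w 0.0296 F [-2.3 -2.   1.6] T [-0.53  0.43 -0.03] g 59.99842270743102
```

Request:
{"method": "drive_tool", "body": {"series": [0,0,7,0,0,0.002,-1,0,0,7,0,0,0.004,-1,0,0,7,0,0,0.006,-1,0,0,7,0,0,0.008,-1,0,0,7,0,0,0.01,-1,0,0,7,0,0,0.01,-1]}}

```text
time: 11.78
ee_pos: [0.5861, -0.3167, 0.0615]
eef_rot: [0.947, 0.322, -0.001, 0.0]
ft_force: [-2.9, -1.9, 3.0]
width: 0.0292
grip_force: 60.0
```

```bash
python3 -c "
from h import *
st()"
```

```text
t 11.78 p [ 0.5861 -0.3167  0.0615] toolyang -52.4 z [-0.001 -0.001 -1.   ] q [ 0.18  0.59  0.34  1.54 -0.21  1.05 -0.34] w 0.0292 F [-2.9 -1.9  3. ] T [-0.5   0.84 -0.05] g 59.99928702483885
```

Request:
{"method": "drive_tool", "body": {"series": [0,0,7,0,0,0.002,-1,0,0,7,0,0,0.004,-1,0,0,7,0,0,0.006,-1,0,0,7,0,0,0.008,-1,0,0,7,0,0,0.01,-1,0,0,7,0,0,0.01,-1]}}

```text
time: 12.28
ee_pos: [0.5861, -0.3166, 0.0611]
eef_rot: [1.0, 0.024, -0.001, 0.0]
ft_force: [-5.2, -0.8, 3.8]
width: 0.0295
grip_force: 60.0
```

```bash
python3 -c "
from h import *
st()"
```

```text
t 12.28 p [ 0.5861 -0.3166  0.0611] toolyang -87.3 z [-0.001 -0.    -1.   ] q [ 0.09  0.61  0.47  1.55 -0.3   1.06 -0.89] w 0.0295 F [-5.2 -0.8  3.8] T [-0.3   1.14 -0.04] g 60.000240148510784
```

Request:
{"method": "drive_tool", "body": {"series": [0,0,7,0,0,0.002,-1,0,0,7,0,0,0.004,-1,0,0,7,0,0,0.006,-1,0,0,7,0,0,0.008,-1,0,0,7,0,0,0.01,-1,0,0,7,0,0,0.01,-1]}}

```text
time: 12.78
ee_pos: [0.5861, -0.3164, 0.0607]
eef_rot: [0.961, -0.278, -0.001, 0.0]
ft_force: [-5.6, -1.0, 4.6]
width: 0.0295
grip_force: 60.0
```

```bash
python3 -c "
from h import *
st()"
```

```text
t 12.78 p [ 0.5861 -0.3164  0.0607] toolyang -122.2 z [-0.001  0.    -1.   ] q [ 0.    0.64  0.6   1.56 -0.39  1.07 -1.44] w 0.0295 F [-5.6 -1.   4.6] T [-0.14  1.39 -0.03] g 60.00111910630949
```

Request:
{"method": "drive_tool", "body": {"series": [0,0,7,0,0,0.002,-1,0,0,7,0,0,0.004,-1,0,0,7,0,0,0.006,-1,0,0,7,0,0,0.008,-1,0,0,7,0,0,0.008,-1,0,0,7,0,0,0.008,-1]}}

```text
time: 13.28
ee_pos: [0.5863, -0.3162, 0.0605]
eef_rot: [0.833, -0.553, -0.001, 0.0]
ft_force: [-6.1, -0.5, 7.4]
width: 0.0296
grip_force: 60.0
```

```bash
python3 -c "
from h import *
st()"
```

```text
t 13.28 p [ 0.5863 -0.3162  0.0605] toolyang -157.2 z [-0.001  0.    -1.   ] q [-0.08  0.68  0.73  1.56 -0.49  1.09 -1.98] w 0.0296 F [-6.1 -0.5  7.4] T [0.11 1.52 0.36] g 60.00195906730369
```

Request:
{"method": "drive_tool", "body": {"series": [0,0,2,0,0,0,-1,0,0,2,0,0,0,-1,0,0,2,0,0,0,-1,0,0,2,0,0,0,-1]}}

```text
time: 13.62
ee_pos: [0.5863, -0.3162, 0.0605]
eef_rot: [0.784, -0.621, -0.001, 0.0]
ft_force: [-6.0, -0.1, 7.2]
width: 0.0294
grip_force: 60.0
```

```bash
python3 -c "
from h import *
st()"
```

```text
t 13.62 p [ 0.5863 -0.3162  0.0605] toolyang -166.8 z [-0.001  0.    -1.   ] q [-0.11  0.69  0.76  1.56 -0.52  1.1  -2.13] w 0.0294 F [-6.  -0.1  7.2] T [0.14 1.4  0.51] g 60.00150518724695
```

Request:
{"method": "drive_tool", "body": {"series": [0,0,0,0,0,0,0.15,0,0,0,0,0,0,0.15,0,0,0,0,0,0,0.15,0,0,0,0,0,-1.5,0.15,0,0,0,0,0,-1.5,0.15,0,0,0,0,0,-1.5,0.15,0,0,0,0,0,-1.5,0.15]}}

```text
time: 14.2
ee_pos: [0.5877, -0.3159, 0.1214]
eef_rot: [0.782, -0.623, 0.001, -0.001]
ft_force: [1.3, 0.2, -0.4]
width: 0.0496
grip_force: 0.0
```

```bash
python3 -c "
from h import *
to([.605,-.1278,.121])"
```

```text
t 14.2 p [ 0.5877 -0.3159  0.1214] toolyang -167.1 z [ 0.003  0.    -1.   ] q [-0.13  0.63  0.8   1.52 -0.47  1.19 -2.17] w 0.0496 F [ 1.3  0.2 -0.4] T [ 0.14  0.11 -0.  ] g 0.0
shift [-4.487 -1.47   0.01 ]
```

Request:
{"method": "drive_tool", "body": {"series": [0,0,-14.3,-4.5,-1.44,0,0.1,0,0,-14.3,-4.5,-1.44,0,0.1,0,0,-14.3,-4.5,-1.44,0,0.1,0,0,-14.3,-4.5,-1.44,0,0.1,0,0,-14.3,-4.5,-1.44,0,0.1,0,0,-14.3,-4.5,-1.44,0,0.1,0,0,-14.3,-4.5,-1.44,0,0.1,0,0,-14.3,-4.5,-1.44,0,0.1,0,0,-14.3,-4.5,-1.44,0,0.1,0,0,-14.3,-4.5,-1.44,0,0.1]}}

```text
time: 15.03
ee_pos: [0.6028, -0.127, 0.1191]
eef_rot: [0.999, -0.046, -0.001, -0.0]
ft_force: [0.2, -0.5, 0.7]
width: 0.0482
grip_force: 0.0
```

Request:
{"method": "drive_tool", "body": {"series": [0,0,-14.3,0,0,0,0.1,0,0,-14.3,0,0,0,0.1,0,0,-14.3,0,0,0,0.1,0,0,-14.3,0,0,0,0.1,0,0,-14.3,0,0,0,0.1,0,0,-14.3,0,0,0,0.1,0,0,-14.3,0,0,0,0.1,0,0,-14.3,0,0,0,0.1,0,0,-14.3,0,0,0,0.1,0,0,-14.3,0,0,0,0.1]}}

```text
time: 15.87
ee_pos: [0.6027, -0.127, 0.1189]
eef_rot: [0.838, 0.546, -0.0, -0.001]
ft_force: [-0.1, 0.2, 0.1]
width: 0.0474
grip_force: 0.0
```

Request:
{"method": "drive_tool", "body": {"series": [0,0,-14.3,0,0,0,0.1,0,0,-14.3,0,0,0,0.1,0,0,-14.3,0,0,0,0.1,0,0,-14.3,0,0,0,0.1,0,0,-14.3,0,0,0,0.1,0,0,-14.3,0,0,0,0.1,0,0,-14.3,0,0,0,0.1,0,0,-14.3,0,0,0,0.1,0,0,-14.3,0,0,0,0.1,0,0,-14.3,0,0,0,0.1]}}

```text
time: 16.7
ee_pos: [0.6027, -0.127, 0.119]
eef_rot: [0.361, 0.933, 0.0, -0.001]
ft_force: [0.2, -0.1, -0.3]
width: 0.0479
grip_force: 0.0
```

Request:
{"method": "drive_tool", "body": {"series": [0,0,-8.6,0,0,0,0.1,0,0,-8.6,0,0,0,0.1,0,0,-8.6,0,0,0,0.1,0,0,-8.6,0,0,0,0.1,0,0,-8.6,0,0,0,0.1,0,0,-8.6,0,0,0,0.1,0,0,-8.6,0,0,0,0.1,0,0,-8.6,0,0,0,0.1]}}

```text
time: 17.37
ee_pos: [0.6029, -0.1274, 0.1194]
eef_rot: [-0.001, 1.0, 0.001, -0.001]
ft_force: [-0.7, 1.0, 0.0]
width: 0.0478
grip_force: 0.0
```

```bash
python3 -c "
from h import *
to([.6035,-.1273,.0665])"
```

```text
t 17.37 p [ 0.6029 -0.1274  0.1194] toolyang 90.1 z [-0.001  0.001 -1.   ] q [ 0.15  0.41 -0.02  1.63  0.01  1.11  1.7 ] w 0.0478 F [-0.7  1.   0. ] T [ 0.1  -0.05  0.02] g 0.0
shift [-0.017 -0.     1.323]
```

Request:
{"method": "drive_tool", "body": {"series": [0,0,0,-0.017,0,1.32,0.1,0,0,0,-0.017,0,1.32,0.1,0,0,0,-0.017,0,1.32,0.1,0,0,0,-0.017,0,1.32,0.1,0,0,0,-0.017,0,1.32,-1,0,0,0,-0.017,0,1.32,-1,0,0,0,-0.017,0,1.32,-1,0,0,0,-0.017,0,1.32,-1,0,0,0,-0.017,0,1.32,-1,0,0,0,-0.017,0,1.32,-1]}}

```text
time: 18.2
ee_pos: [0.6046, -0.1273, 0.0686]
eef_rot: [-0.002, 1.0, 0.0, 0.001]
ft_force: [-0.2, 1.6, 6.4]
width: 0.0295
grip_force: 60.0
```

```bash
python3 -c "
from h import *
st()"
```

```text
t 18.2 p [ 0.6046 -0.1273  0.0686] toolyang 90.2 z [ 0.002  0.001 -1.   ] q [ 0.15  0.46 -0.02  1.67  0.01  1.01  1.7 ] w 0.0295 F [-0.2  1.6  6.4] T [ 0.74  0.19 -0.09] g 59.994952869672034
```

Request:
{"method": "drive_tool", "body": {"series": [0,0,14.3,0,0,0.002,-1,0,0,14.3,0,0,0.004,-1,0,0,14.3,0,0,0.006,-1,0,0,14.3,0,0,0.008,-1,0,0,14.3,0,0,0.01,-1,0,0,14.3,0,0,0.012,-1,0,0,14.3,0,0,0.014,-1,0,0,14.3,0,0,0.016,-1,0,0,14.3,0,0,0.018,-1,0,0,14.3,0,0,0.02,-1]}}

```text
time: 19.03
ee_pos: [0.6038, -0.1286, 0.0677]
eef_rot: [0.585, 0.811, -0.0, 0.0]
ft_force: [-4.7, 0.9, 9.1]
width: 0.0294
grip_force: 60.0
```

```bash
python3 -c "
from h import *
st()"
```

```text
t 19.03 p [ 0.6038 -0.1286  0.0677] toolyang 18.3 z [ 0. -0. -1.] q [-0.03  0.47  0.21  1.68 -0.11  1.    0.54] w 0.0294 F [-4.7  0.9  9.1] T [0.07 1.1  0.05] g 59.995056582156394
```

Request:
{"method": "drive_tool", "body": {"series": [0,0,14.3,0,0,0.004,-1,0,0,14.3,0,0,0.008,-1,0,0,14.3,0,0,0.012,-1,0,0,14.3,0,0,0.016,-1,0,0,14.3,0,0,0.02,-1,0,0,14.3,0,0,0.02,-1,0,0,14.3,0,0,0.02,-1,0,0,14.3,0,0,0.02,-1,0,0,14.3,0,0,0.02,-1,0,0,14.3,0,0,0.02,-1]}}

```text
time: 19.87
ee_pos: [0.6026, -0.1281, 0.0667]
eef_rot: [0.949, 0.316, -0.001, -0.001]
ft_force: [-10.7, 1.8, 12.8]
width: 0.0297
grip_force: 60.0
```

Request:
{"method": "drive_tool", "body": {"series": [0,0,14.3,0,0,0.004,-1,0,0,14.3,0,0,0.008,-1,0,0,14.3,0,0,0.012,-1,0,0,14.3,0,0,0.016,-1,0,0,14.3,0,0,0.02,-1,0,0,14.3,0,0,0.02,-1,0,0,14.3,0,0,0.02,-1,0,0,14.3,0,0,0.02,-1,0,0,14.3,0,0,0.02,-1,0,0,14.3,0,0,0.02,-1]}}

```text
time: 20.7
ee_pos: [0.6026, -0.1268, 0.0659]
eef_rot: [0.955, -0.298, -0.002, -0.001]
ft_force: [-11.4, 6.6, 14.9]
width: 0.0291
grip_force: 60.0
```

Request:
{"method": "drive_tool", "body": {"series": [0,0,7,0,0,0,-1,0,0,7,0,0,0,-1,0,0,7,0,0,0,-1,0,0,7,0,0,0,-1,0,0,7,0,0,0,-1,0,0,7,0,0,0,0.1,0,0,7,0,0,0,0.1,0,0,7,0,0,0,0.1,0,0,7,0,0,0,0.1]}}

```text
time: 21.45
ee_pos: [0.6041, -0.1281, 0.0652]
eef_rot: [0.823, -0.568, 0.0, -0.0]
ft_force: [0.2, 0.3, -0.2]
width: 0.0452
grip_force: 0.0
```

```bash
python3 -c "
from h import *
to([.6035,-.1273,.0645])"
```

```text
t 21.45 p [ 0.6041 -0.1281  0.0652] toolyang -159.2 z [ 0. -0. -1.] q [-0.51  0.62  0.86  1.71 -0.53  1.06 -2.25] w 0.0452 F [ 0.2  0.3 -0.2] T [0.13 0.06 0.01] g 0.0
shift [-0.025  0.005  0.019]
```

Request:
{"method": "drive_tool", "body": {"series": [0,0,-14.3,-0.02,0.007,0.04,0.1,0,0,-14.3,-0.02,0.007,0.04,0.1,0,0,-14.3,-0.02,0.007,0.04,0.1,0,0,-14.3,-0.02,0.007,0.04,0.1,0,0,-14.3,-0.02,0.007,0.04,0.1,0,0,-14.3,-0.02,0.007,0.04,0.1,0,0,-14.3,-0.02,0.007,0.04,0.1,0,0,-14.3,-0.02,0.007,0.04,0.1,0,0,-14.3,-0.02,0.007,0.04,0.1,0,0,-14.3,-0.02,0.007,0.04,0.1]}}

```text
time: 22.28
ee_pos: [0.6035, -0.1276, 0.0637]
eef_rot: [1.0, 0.023, 0.0, 0.0]
ft_force: [-0.9, -0.4, -0.5]
width: 0.048
grip_force: 0.0
```

Request:
{"method": "drive_tool", "body": {"series": [0,0,-14.3,0,0,0,0.1,0,0,-14.3,0,0,0,0.1,0,0,-14.3,0,0,0,0.1,0,0,-14.3,0,0,0,0.1,0,0,-14.3,0,0,0,0.1,0,0,-14.3,0,0,0,0.1,0,0,-14.3,0,0,0,0.1,0,0,-14.3,0,0,0,0.1,0,0,-14.3,0,0,0,0.1,0,0,-14.3,0,0,0,0.1]}}

```text
time: 23.12
ee_pos: [0.6035, -0.1277, 0.0637]
eef_rot: [0.798, 0.602, 0.0, 0.0]
ft_force: [0.2, 0.2, 0.7]
width: 0.0479
grip_force: 0.0
```

Request:
{"method": "drive_tool", "body": {"series": [0,0,-14.3,0,0,0,0.1,0,0,-14.3,0,0,0,0.1,0,0,-14.3,0,0,0,0.1,0,0,-14.3,0,0,0,0.1,0,0,-14.3,0,0,0,0.1,0,0,-14.3,0,0,0,0.1,0,0,-14.3,0,0,0,0.1,0,0,-14.3,0,0,0,0.1,0,0,-14.3,0,0,0,0.1,0,0,-14.3,0,0,0,0.1]}}

```text
time: 23.95
ee_pos: [0.6034, -0.1278, 0.0637]
eef_rot: [0.296, 0.955, -0.0, 0.0]
ft_force: [-0.2, -0.0, -0.4]
width: 0.0475
grip_force: 0.0
```

Request:
{"method": "drive_tool", "body": {"series": [0,0,-5.1,0,0,0,0.1,0,0,-5.1,0,0,0,0.1,0,0,-5.1,0,0,0,0.1,0,0,-5.1,0,0,0,0.1,0,0,-5.1,0,0,0,0.1,0,0,-5.1,0,0,0,0.1]}}

```text
time: 24.45
ee_pos: [0.6034, -0.1277, 0.0636]
eef_rot: [0.082, 0.997, 0.0, 0.0]
ft_force: [-0.6, -0.6, 0.7]
width: 0.048
grip_force: 0.0
```

Request:
{"method": "drive_tool", "body": {"series": [0,0,0,0,0,0,-1,0,0,0,0,0,0,-1,0,0,0,0,0,0,-1,0,0,0,0,0,0,-1,0,0,0,0,0,0,-1]}}

```text
time: 24.87
ee_pos: [0.6035, -0.1272, 0.0636]
eef_rot: [0.081, 0.997, 0.0, 0.0]
ft_force: [0.3, 0.1, 0.3]
width: 0.0295
grip_force: 60.0
```

```bash
python3 -c "
from h import *
st()"
```

```text
t 24.87 p [ 0.6035 -0.1272  0.0636] toolyang 80.7 z [ 0.  0. -1.] q [ 0.14  0.47 -0.    1.67  0.    1.    1.54] w 0.0295 F [0.3 0.1 0.3] T [ 0.13 -0.05  0.04] g 59.99977873347234
```

Request:
{"method": "drive_tool", "body": {"series": [0,0,8,0,0,0.002,-1,0,0,8,0,0,0.004,-1,0,0,8,0,0,0.006,-1,0,0,8,0,0,0.008,-1,0,0,8,0,0,0.01,-1,0,0,8,0,0,0.01,-1,0,0,8,0,0,0.01,-1]}}

```text
time: 25.45
ee_pos: [0.6034, -0.1273, 0.0632]
eef_rot: [0.419, 0.908, -0.0, 0.0]
ft_force: [1.5, -0.1, 0.2]
width: 0.0292
grip_force: 60.0
```

```bash
python3 -c "
from h import *
st()"
```

```text
t 25.45 p [ 0.6034 -0.1273  0.0632] toolyang 40.5 z [ 0. -0. -1.] q [ 0.03  0.47  0.13  1.68 -0.07  1.    0.89] w 0.0292 F [ 1.5 -0.1  0.2] T [-0.08 -0.01 -0.05] g 59.999861241085455
```

Request:
{"method": "drive_tool", "body": {"series": [0,0,7,0,0,0.002,-1,0,0,7,0,0,0.004,-1,0,0,7,0,0,0.006,-1,0,0,7,0,0,0.008,-1,0,0,7,0,0,0.01,-1,0,0,7,0,0,0.01,-1]}}

```text
time: 25.95
ee_pos: [0.6034, -0.1273, 0.0628]
eef_rot: [0.672, 0.741, -0.0, 0.0]
ft_force: [-1.4, -0.2, 0.6]
width: 0.0296
grip_force: 60.0
```

```bash
python3 -c "
from h import *
st()"
```

```text
t 25.95 p [ 0.6034 -0.1273  0.0628] toolyang 5.6 z [-0. -0. -1.] q [-0.06  0.48  0.25  1.69 -0.13  1.    0.33] w 0.0296 F [-1.4 -0.2  0.6] T [-0.1   0.03 -0.07] g 60.00074334995588
```

Request:
{"method": "drive_tool", "body": {"series": [0,0,7,0,0,0.002,-1,0,0,7,0,0,0.004,-1,0,0,7,0,0,0.006,-1,0,0,7,0,0,0.008,-1,0,0,7,0,0,0.01,-1,0,0,7,0,0,0.01,-1]}}

```text
time: 26.45
ee_pos: [0.6033, -0.1274, 0.0624]
eef_rot: [0.863, 0.505, -0.0, 0.0]
ft_force: [-1.0, -0.1, 0.9]
width: 0.0296
grip_force: 60.0
```

```bash
python3 -c "
from h import *
st()"
```

```text
t 26.45 p [ 0.6033 -0.1274  0.0624] toolyang -29.3 z [-0. -0. -1.] q [-0.16  0.49  0.37  1.69 -0.2   1.   -0.23] w 0.0296 F [-1.  -0.1  0.9] T [-0.15  0.27 -0.06] g 60.00089238368673
```

Request:
{"method": "drive_tool", "body": {"series": [0,0,7,0,0,0.002,-1,0,0,7,0,0,0.004,-1,0,0,7,0,0,0.006,-1,0,0,7,0,0,0.008,-1,0,0,7,0,0,0.01,-1,0,0,7,0,0,0.01,-1]}}

```text
time: 26.95
ee_pos: [0.6033, -0.1273, 0.0619]
eef_rot: [0.975, 0.224, -0.0, 0.0]
ft_force: [-2.3, -0.7, 2.1]
width: 0.0293
grip_force: 60.0
```

```bash
python3 -c "
from h import *
st()"
```

```text
t 26.95 p [ 0.6033 -0.1273  0.0619] toolyang -64.2 z [-0. -0. -1.] q [-0.25  0.51  0.49  1.7  -0.28  1.   -0.78] w 0.0293 F [-2.3 -0.7  2.1] T [-0.08  0.44 -0.07] g 60.0012057996355
```

Request:
{"method": "drive_tool", "body": {"series": [0,0,7,0,0,0.002,-1,0,0,7,0,0,0.004,-1,0,0,7,0,0,0.006,-1,0,0,7,0,0,0.008,-1,0,0,7,0,0,0.01,-1,0,0,7,0,0,0.01,-1]}}

```text
time: 27.45
ee_pos: [0.6033, -0.1273, 0.0615]
eef_rot: [0.997, -0.079, -0.0, 0.0]
ft_force: [-2.4, -0.3, 2.5]
width: 0.0294
grip_force: 60.0
```

```bash
python3 -c "
from h import *
st()"
```

```text
t 27.45 p [ 0.6033 -0.1273  0.0615] toolyang -99.1 z [-0.001 -0.    -1.   ] q [-0.35  0.54  0.62  1.7  -0.36  1.02 -1.33] w 0.0294 F [-2.4 -0.3  2.5] T [ 0.07  0.57 -0.06] g 60.00154231733177
```

Request:
{"method": "drive_tool", "body": {"series": [0,0,7,0,0,0.002,-1,0,0,7,0,0,0.004,-1,0,0,7,0,0,0.006,-1,0,0,7,0,0,0.008,-1,0,0,7,0,0,0.01,-1,0,0,7,0,0,0.01,-1]}}

```text
time: 27.95
ee_pos: [0.6033, -0.1272, 0.0612]
eef_rot: [0.927, -0.375, -0.0, 0.0]
ft_force: [-2.4, 0.4, 3.8]
width: 0.0295
grip_force: 60.0
```

```bash
python3 -c "
from h import *
st()"
```

```text
t 27.95 p [ 0.6033 -0.1272  0.0612] toolyang -134.0 z [-0.001  0.    -1.   ] q [-0.44  0.58  0.75  1.71 -0.45  1.04 -1.87] w 0.0295 F [-2.4  0.4  3.8] T [0.24 0.77 0.05] g 60.00189248181414
```

Request:
{"method": "drive_tool", "body": {"series": [0,0,5,0,0,0.002,-1,0,0,5,0,0,0.004,-1,0,0,5,0,0,0.004,-1,0,0,5,0,0,0.004,-1,0,0,5,0,0,0.004,-1]}}

```text
time: 28.37
ee_pos: [0.6034, -0.1271, 0.0611]
eef_rot: [0.825, -0.565, -0.0, 0.0]
ft_force: [-3.0, 0.5, 4.9]
width: 0.0292
grip_force: 60.0
```

```bash
python3 -c "
from h import *
st()"
```

```text
t 28.37 p [ 0.6034 -0.1271  0.0611] toolyang -158.8 z [-0.001  0.    -1.   ] q [-0.5   0.62  0.85  1.71 -0.53  1.05 -2.25] w 0.0292 F [-3.   0.5  4.9] T [0.27 0.86 0.46] g 60.00092936796136
```

Request:
{"method": "drive_tool", "body": {"series": [0,0,0,0,0,0,0.15,0,0,0,0,0,0,0.15,0,0,0,0,0,0,0.15,0,0,0,0,0,-5.5,0.15,0,0,0,0,0,-5.5,0.15,0,0,0,0,0,-5.5,0.15,0,0,0,0,0,-5.5,0.15,0,0,0,0,0,-5.5,0.15,0,0,0,0,0,-5.5,0.15,0,0,0,0,0,-5.5,0.15]}}

```text
time: 29.2
ee_pos: [0.6048, -0.128, 0.2849]
eef_rot: [0.824, -0.567, 0.003, -0.002]
ft_force: [-0.3, -0.5, -0.9]
width: 0.0499
grip_force: 0.0
```

Request:
{"method": "drive_tool", "body": {"series": [0,0,-14.3,0,0,0,1,0,0,-14.3,0,0,0,1,0,0,-14.3,0,0,0,1,0,0,-14.3,0,0,0,1,0,0,-14.3,0,0,0,1,0,0,-14.3,0,0,0,1,0,0,-14.3,0,0,0,1,0,0,-14.3,0,0,0,1,0,0,-14.3,0,0,0,1,0,0,-14.3,0,0,0,1]}}

```text
time: 30.03
ee_pos: [0.603, -0.127, 0.2794]
eef_rot: [1.0, 0.024, -0.001, -0.0]
ft_force: [-0.4, -0.9, -0.4]
width: 0.0872
grip_force: 0.0
```

Request:
{"method": "drive_tool", "body": {"series": [0,0,-14.3,0,0,0,1,0,0,-14.3,0,0,0,1,0,0,-14.3,0,0,0,1,0,0,-14.3,0,0,0,1,0,0,-14.3,0,0,0,1,0,0,-14.3,0,0,0,1,0,0,-14.3,0,0,0,1,0,0,-14.3,0,0,0,1,0,0,-14.3,0,0,0,1,0,0,-14.3,0,0,0,1]}}

```text
time: 30.87
ee_pos: [0.603, -0.1269, 0.2793]
eef_rot: [0.797, 0.604, -0.001, -0.001]
ft_force: [0.4, -0.2, -0.3]
width: 0.087
grip_force: 0.0
```

```bash
python3 -c "
from h import *
to([.50,.12,.30])"
```

```text
t 30.87 p [ 0.603  -0.1269  0.2793] toolyang -15.7 z [-0.002  0.    -1.   ] q [-0.29  0.32  0.55  1.46 -0.17  1.41 -0.02] w 0.087 F [ 0.4 -0.2 -0.3] T [0.01 0.01 0.03] g 0.0
shift [ 5.242 -4.156 -0.509]
```

Request:
{"method": "drive_tool", "body": {"series": [0,0,-3.15,5.24,-4.16,-0.51,1,0,0,-3.15,5.24,-4.16,-0.51,1,0,0,-3.15,5.24,-4.16,-0.51,1,0,0,-3.15,5.24,-4.16,-0.51,1,0,0,-3.15,5.24,-4.16,-0.51,1,0,0,-3.15,5.24,-4.16,-0.51,1,0,0,-3.15,5.24,-4.16,-0.51,1,0,0,-3.15,5.24,-4.16,-0.51,1,0,0,-3.15,5.24,-4.16,-0.51,1,0,0,-3.15,5.24,-4.16,-0.51,1]}}

```text
time: 31.7
ee_pos: [0.5025, 0.1198, 0.3006]
eef_rot: [0.71, 0.704, -0.001, -0.0]
ft_force: [0.1, -0.7, -0.4]
width: 0.0869
grip_force: 0.0
```

Request:
{"method": "drive_tool", "body": {"series": [0,0,0,0,0,0,1,0,0,0,0,0,0,1]}}

```text
time: 31.87
ee_pos: [0.5028, 0.1193, 0.301]
eef_rot: [0.711, 0.703, -0.0, 0.0]
ft_force: [-0.2, 0.3, 0.4]
width: 0.0872
grip_force: 0.0
```

```bash
python3 - <<'E'
from h import *
C,im=snap('wrist','w2.png'); st()
for s,c,m in blobs(im,orange(im),300): print(s,c.round(1),onz(C,[c],.05).round(3))
E
```

```text
t 31.92 p [0.5028 0.1195 0.3011] toolyang -0.6 z [-0. -0. -1.] q [-0.63  0.06  0.33  1.67 -0.02  1.42 -0.31] w 0.0871 F [1.  0.2 0.4] T [-0.01  0.02 -0.01] g 0.0
[ 217    1   71   86 5434] [253.3  42.5] [[0.439 0.295 0.05 ]]
[ 345    0   77   72 4435] [382.8  30.8] [[0.571 0.304 0.05 ]]
[ 213  151   72   73 3923] [251.  186.1] [[0.429 0.148 0.05 ]]
```

View pics/w2.png

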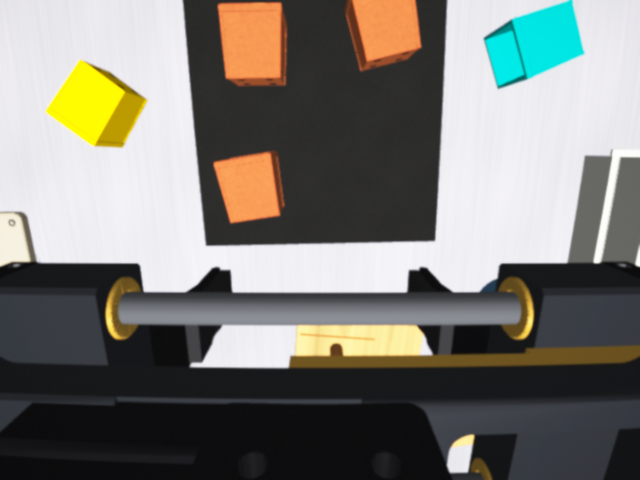

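```bash
cat >> h.py <<'E'
def tops(im,C,amin=1500):
    h=hsv(im); m=orange(im)&(h[...,2]>190); m=cv2.morphologyEx(m.astype(np.uint8),cv2.MORPH_OPEN,np.ones((5,5)))
    out=[]
    for s,c,k in blobs(im,m,amin):
        cn=max(cv2.findContours(k.astype(np.uint8),cv2.RETR_EXTERNAL,cv2.CHAIN_APPROX_NONE)[0],key=cv2.contourArea)
        q=cv2.approxPolyN(cv2.convexHull(cn),4).reshape(4,2).astype(float)
        W=onz(C,q,.0615)
        o=np.argsort(W[:,1]); base,mouth=W[o[:2]],W[o[2:]]          # mouth to +y
        b=onz(C,q[o[:2]],.060); mo=onz(C,q[o[2:]],.063)
        ax=mo.mean(0)-b.mean(0); ctr=(mo.mean(0)+b.mean(0))/2
        print('pot px',c.round(),'quad',q.round().tolist(),'ctr',ctr.round(4),'len',np.linalg.norm(ax).round(4),'wm',np.linalg.norm(mo[1]-mo[0]).round(4),'wb',np.linalg.norm(b[1]-b[0]).round(4),'axis ang',np.degrees(np.arctan2(ax[1],ax[0])).round(1))
        out.append((ctr,ax))
    return out
E
python3 - <<'E'
from h import *
im=cv2.imread('pics/w2.png'); C=cal('wrist'); tops(im,C)
h=hsv(im); print(h[[190,190,60],[250,280,287]])
E
```

```text
pot px [387.  27.] quad [[415.0, 0.0], [421.0, 48.0], [367.0, 61.0], [352.0, 0.0]] ctr [0.575  0.304  0.0615] len 0.0506 wm 0.0614 wb 0.0555 axis ang 103.9
pot px [251.  40.] quad [[280.0, 3.0], [280.0, 78.0], [226.0, 78.0], [217.0, 3.0]] ctr [0.438  0.2929 0.0615] len 0.0687 wm 0.0615 wb 0.0551 axis ang 90.6
pot px [249. 187.] quad [[279.0, 215.0], [230.0, 223.0], [213.0, 161.0], [270.0, 152.0]] ctr [0.4275 0.1465 0.0615] len 0.0687 wm 0.0616 wb 0.0557 axis ang 98.1
[[ 13 165 250]
 [  9 180 143]
 [  9  73  59]]
```

```bash
cat >> h.py <<'E'
def pose(ang,th):
    "tool frame: pot axis heading ang (deg), tilt th (deg) from straight down towards that heading"
    a=np.array([np.cos(np.radians(ang)),np.sin(np.radians(ang)),0]); Z=np.array([0,0,1.])
    z=-Z*np.cos(np.radians(th))+a*np.sin(np.radians(th)); y=np.array([a[1],-a[0],0])
    return np.c_[np.cross(y,z),y,z],a
def grasp(c,ang,th,back,off=.008,zc=.032):
    M,a=pose(ang,th); g=np.array([c[0],c[1],zc])-off*a; P=g-(.003+back)*M[:,2]; print('TCP goal',P.round(4)); to(P,M); return P,M
E
python3 -c "
from h import *
grasp([.4275,.1465],98.1,45,.09)"
```

```text
TCP goal [0.4379 0.0735 0.0978]
t 31.92 p [0.5028 0.1195 0.3011] toolyang -0.6 z [-0. -0. -1.] q [-0.63  0.06  0.33  1.67 -0.02  1.42 -0.31] w 0.0871 F [1.  0.2 0.4] T [-0.01  0.02 -0.01] g 0.0
shift [-1.167 -1.608  5.085]
turn [ 0.68  8.99 -1.66]
```

Request:
{"method": "drive_tool", "body": {"series": [0.68,9,-1.66,-1.17,-1.6,2,1,0.68,9,-1.66,-1.17,-1.6,2,1,0.68,9,-1.66,-1.17,-1.6,3,1,0.68,9,-1.66,-1.17,-1.6,4,1,0.68,9,-1.66,-1.17,-1.6,5.08,1,0.68,9,-1.66,-1.17,-1.6,5.08,1,0.68,9,-1.66,-1.17,-1.6,5.08,1,0.68,9,-1.66,-1.17,-1.6,5.08,1,0.68,9,-1.66,-1.17,-1.6,5.08,1,0.68,9,-1.66,-1.17,-1.6,5.08,1], "grip_force": 25}}

```text
time: 32.75
ee_pos: [0.4383, 0.0734, 0.0977]
eef_rot: [0.606, 0.698, 0.25, -0.289]
ft_force: [0.4, -0.4, -0.1]
width: 0.0871
grip_force: 0.0
```

```bash
python3 -c "
from h import *
grasp([.4275,.1465],98.1,45,.0)"
```

```text
TCP goal [0.4289 0.1365 0.0341]
t 32.75 p [0.4383 0.0734 0.0977] toolyang 8.1 z [-0.1    0.7   -0.707] q [-0.23  0.38  0.53  2.04 -0.91  1.35  0.93] w 0.0871 F [ 0.4 -0.4 -0.1] T [-0.71 -0.13 -0.03] g 0.0
shift [ 0.005 -0.01   2.251]
turn [-0.    0.01 -0.01]
```

Request:
{"method": "drive_tool", "body": {"series": [0,0,0,0,0,1,1,0,0,0,0,0,2,1,0,0,0,0,0,2.25,1,0,0,0,0,0,2.25,1,0,0,0,0,0,2.25,-1,0,0,0,0,0,2.25,-1,0,0,0,0,0,2.25,-1,0,0,0,0,0,2.25,-1,0,0,0,0,0,2.25,-1,0,0,0,0,0,2.25,-1]}}

```text
time: 33.58
ee_pos: [0.4294, 0.137, 0.0351]
eef_rot: [0.605, 0.698, 0.252, -0.289]
ft_force: [-0.8, -2.8, 4.9]
width: 0.0569
grip_force: 25.0
```

```bash
python3 - <<'E'
from h import *
st()
E
```

```text
t 33.58 p [0.4294 0.137  0.0351] toolyang 8.2 z [-0.1    0.701 -0.706] q [-0.29  0.46  0.44  2.12 -1.05  1.2   0.99] w 0.0569 F [-0.8 -2.8  4.9] T [-0.52  0.08  0.11] g 24.993662419783504
```

Request:
{"method": "drive_tool", "body": {"series": [0,0,0,1,0,-1,-1,0,0,0,2,0,-2,-1,0,0,0,2.6,0,-2.6,-1,0,0,0,2.6,0,-2.6,-1,0,0,0,2.6,0,-2.6,-1,0,0,0,2.6,0,-2.6,-1]}}

```text
time: 34.08
ee_pos: [0.4296, 0.137, 0.183]
eef_rot: [0.604, 0.699, 0.252, -0.289]
ft_force: [-0.0, -0.4, -1.4]
width: 0.0571
grip_force: 24.9
```

```bash
cat >> h.py <<'E'
PEG={1:(.5230,-.0723),2:(.5145,-.1669),3:(.5059,-.2615),4:(.4974,-.3561)}
def place(k,up,ang=84.9,th=-47.5,off=.008,d=(0,0)):
    M,a=pose(ang,th); g=np.array([PEG[k][0]+d[0],PEG[k][1]+d[1],.058+off+up]); P=g-.003*M[:,2]; print('TCP goal',P.round(4)); to(P,M)
E
python3 -c "
from h import *
place(4,.13)"
```

```text
TCP goal [ 0.4976 -0.3539  0.198 ]
t 34.08 p [0.4296 0.137  0.183 ] toolyang 8.2 z [-0.098  0.701 -0.706] q [-0.37  0.16  0.51  2.06 -0.85  1.34  0.67] w 0.0571 F [-0.  -0.4 -1.4] T [-0.91 -0.15  0.03] g 24.94987197822411
shift [-8.482 -0.062 -9.04 ]
turn [  0.11 -18.43   2.97]
```

Request:
{"method": "drive_tool", "body": {"series": [0.11,-18.43,2.97,-8.48,-0.06,-9.04,-1,0.11,-18.43,2.97,-8.48,-0.06,-9.04,-1,0.11,-18.43,2.97,-8.48,-0.06,-9.04,-1,0.11,-18.43,2.97,-8.48,-0.06,-9.04,-1,0.11,-18.43,2.97,-8.48,-0.06,-9.04,-1,0.11,-18.43,2.97,-8.48,-0.06,-9.04,-1,0.11,-18.43,2.97,-8.48,-0.06,-9.04,-1,0.11,-18.43,2.97,-8.48,-0.06,-9.04,-1,0.11,-18.43,2.97,-8.48,-0.06,-9.04,-1,0.11,-18.43,2.97,-8.48,-0.06,-9.04,-1]}}

```text
time: 34.92
ee_pos: [0.4864, -0.2769, 0.1941]
eef_rot: [0.699, 0.678, -0.177, 0.145]
ft_force: [0.4, -0.1, -1.2]
width: 0.0574
grip_force: 24.9
```

```bash
python3 -c "
from h import *
place(4,.13)"
```

```text
TCP goal [ 0.4976 -0.3539  0.198 ]
t 34.92 p [ 0.4864 -0.2769  0.1941] toolyang -2.2 z [-0.051 -0.442 -0.895] q [-0.42  0.18  0.66  1.88  0.39  1.1   0.02] w 0.0574 F [ 0.4 -0.1 -1.2] T [ 0.49 -0.05 -0.04] g 24.940328203770292
shift [-1.763  0.351  0.75 ]
turn [-0.   -4.22  0.72]
```

Request:
{"method": "drive_tool", "body": {"series": [0,-4.22,0.72,-1.76,0.35,0.75,-1,0,-4.22,0.72,-1.76,0.35,0.75,-1,0,-4.22,0.72,-1.76,0.35,0.75,-1,0,-4.22,0.72,-1.76,0.35,0.75,-1,0,-4.22,0.72,-1.76,0.35,0.75,-1,0,-4.22,0.72,-1.76,0.35,0.75,-1]}}

```text
time: 35.42
ee_pos: [0.4971, -0.3519, 0.1973]
eef_rot: [0.676, 0.619, -0.295, 0.268]
ft_force: [-0.2, 0.5, 0.4]
width: 0.0571
grip_force: 24.9
```

```bash
python3 - <<'E'
from h import *
place(4,.05)
C,im=snap('side','s1.png'); x=proj(C,[[.497,-.356,.12]])[0].astype(int); print(x)
v=cv2.resize(im[max(0,x[1]-110):x[1]+110,max(0,x[0]-130):x[0]+130],None,fx=2.5,fy=2.5); cv2.imwrite('pics/s1c.png',v)
E
```

```text
TCP goal [ 0.4976 -0.3539  0.118 ]
t 35.42 p [ 0.4971 -0.3519  0.1973] toolyang -5.1 z [-0.067 -0.728 -0.682] q [-0.5   0.33  0.73  1.91  0.72  1.02 -0.3 ] w 0.0571 F [-0.2  0.5  0.4] T [ 0.89 -0.05  0.03] g 24.942179608060542
shift [1.416 0.022 1.388]
turn [-0.02 -0.1   0.02]
[376 343]
```

View pics/s1c.png

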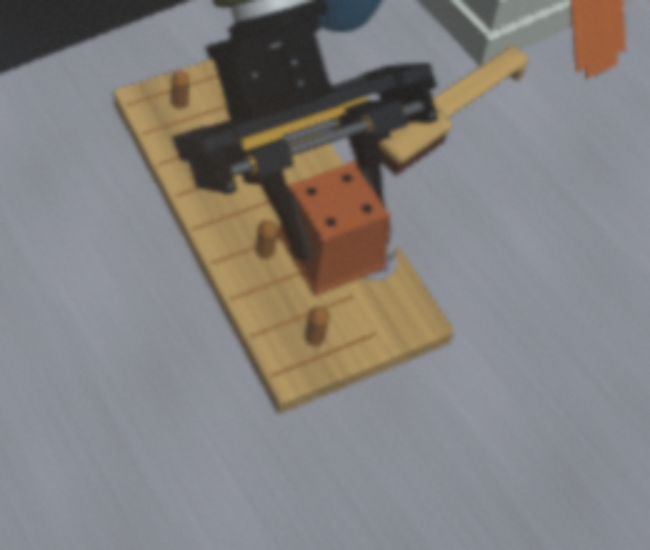

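Request:
{"method": "drive_tool", "body": {"series": [0,-0.1,0,0.7,0.02,0.69,-1,0,-0.1,0,1.416,0.02,1.388,-1,0,-0.1,0,1.416,0.02,1.388,-1,0,-0.1,0,1.8,0.02,1.74,-1,0,-0.1,0,2.1,0.02,2.03,-1,0,-0.1,0,2.1,0.02,2.03,-1,0,-0.1,0,2.1,0.02,2.03,-1]}}

```text
time: 36.05
ee_pos: [0.4982, -0.3554, 0.0829]
eef_rot: [0.676, 0.617, -0.298, 0.273]
ft_force: [0.4, -0.9, -0.5]
width: 0.0571
grip_force: 24.9
```

```bash
python3 - <<'E'
from h import *
place(4,.0)
E
```

```text
TCP goal [ 0.4976 -0.3539  0.068 ]
t 36.05 p [ 0.4982 -0.3554  0.0829] toolyang -5.2 z [-0.067 -0.736 -0.673] q [-0.45  0.55  0.69  1.97  0.71  0.81 -0.46] w 0.0571 F [ 0.4 -0.9 -0.5] T [ 0.95 -0.05  0.04] g 24.942162213155825
shift [ 0.299 -0.019  0.223]
turn [-0.01  0.04 -0.02]
```

Request:
{"method": "drive_tool", "body": {"series": [0,0,0,0.12,-0.02,0.09,-1,0,0,0,0.24,-0.02,0.18,-1,0,0,0,0.28,-0.02,0.21,-1,0,0,0,0.28,-0.02,0.21,-1]}}

```text
time: 36.38
ee_pos: [0.498, -0.3534, 0.0679]
eef_rot: [0.675, 0.617, -0.298, 0.273]
ft_force: [-0.9, 0.9, 4.9]
width: 0.0571
grip_force: 25.0
```

```bash
python3 - <<'E'
from h import *
place(4,.0)
E
```

```text
TCP goal [ 0.4976 -0.3539  0.068 ]
t 36.38 p [ 0.498  -0.3534  0.0679] toolyang -5.1 z [-0.065 -0.737 -0.673] q [-0.45  0.58  0.69  1.97  0.71  0.78 -0.48] w 0.0571 F [-0.9  0.9  4.9] T [ 0.45  0.02 -0.05] g 24.96003452624791
shift [-0.011 -0.008  0.007]
turn [ 0.    0.04 -0.01]
```

Request:
{"method": "drive_tool", "body": {"series": [0,0,0,0,0,0,0.6,0,0,0,0,0,0,0.6,0,0,0,0,0,0,0.6,0,0,0,0,0,0,0.6,0,0,0,0,0,-1,0.6,0,0,0,0,0,-2,0.6,0,0,0,-1,0,-3,0.6,0,0,0,-2,0,-4,1,0,0,0,-2,0,-4,1]}}

```text
time: 37.13
ee_pos: [0.5033, -0.289, 0.2369]
eef_rot: [0.675, 0.617, -0.298, 0.273]
ft_force: [0.3, -0.4, -0.5]
width: 0.0767
grip_force: 0.0
```

```bash
python3 - <<'E'
from h import *
M,a=pose(90,0); to([.505,.12,.30],M)
C,im=snap('side','s2.png'); x=proj(C,[[.497,-.356,.06]])[0].astype(int)
v=cv2.resize(im[x[1]-90:x[1]+90,x[0]-120:x[0]+120],None,fx=2.5,fy=2.5); cv2.imwrite('pics/s2c.png',v)
E
```

```text
t 37.13 p [ 0.5033 -0.289   0.2369] toolyang -5.1 z [-0.065 -0.736 -0.674] q [-0.64  0.25  0.73  1.89  0.73  1.18 -0.34] w 0.0767 F [ 0.3 -0.4 -0.5] T [ 0.89 -0.12  0.08] g 0.0
shift [ 5.697 -0.869 -8.591]
turn [-0.41  9.52 -0.97]
```

View pics/s2c.png

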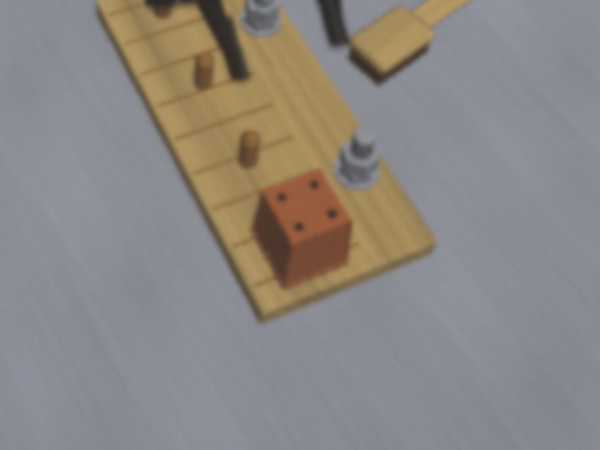

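Request:
{"method": "drive_tool", "body": {"series": [-0.41,9.52,-0.97,6.87,-0.75,-9.88,1,-0.41,9.52,-0.97,6.87,-0.75,-9.88,1,-0.41,9.52,-0.97,6.87,-0.75,-9.88,1,-0.41,9.52,-0.97,6.87,-0.75,-9.88,1,-0.41,9.52,-0.97,6.87,-0.75,-9.88,1,-0.41,9.52,-0.97,6.87,-0.75,-9.88,1,-0.41,9.52,-0.97,6.87,-0.75,-9.88,1,-0.41,9.52,-0.97,6.87,-0.75,-9.88,1,-0.41,9.52,-0.97,6.87,-0.75,-9.88,1,-0.41,9.52,-0.97,6.87,-0.75,-9.88,1]}}

```text
time: 38.02
ee_pos: [0.5138, 0.125, 0.2885]
eef_rot: [0.708, 0.706, -0.001, -0.0]
ft_force: [1.1, 0.1, 0.1]
width: 0.0869
grip_force: 0.0
```

```bash
python3 - <<'E'
from h import *
M,a=pose(90,0); to([.505,.19,.30],M)
E
```

```text
t 38.02 p [0.5138 0.125  0.2885] toolyang -0.1 z [-0.001 -0.    -1.   ] q [-0.79  0.09  0.5   1.67 -0.04  1.39 -0.28] w 0.0869 F [1.1 0.1 0.1] T [-0.02 -0.08 -0.01] g 0.0
shift [ 1.625 -0.225 -0.287]
turn [-0.02  0.   -0.03]
```

Request:
{"method": "drive_tool", "body": {"series": [0,0,0,1.62,-0.22,-0.29,1,0,0,0,1.62,-0.22,-0.29,1,0,0,0,1.62,-0.22,-0.29,1,0,0,0,1.62,-0.22,-0.29,1,0,0,0,1.62,-0.22,-0.29,1]}}

```text
time: 38.43
ee_pos: [0.5056, 0.1874, 0.2994]
eef_rot: [0.708, 0.706, -0.001, 0.0]
ft_force: [0.5, -1.4, 0.2]
width: 0.0872
grip_force: 0.0
```

```bash
python3 - <<'E'
from h import *
C,im=snap('wrist','w3.png')
o=tops(im,C)
for c,a in o: grasp(c,np.degrees(np.arctan2(a[1],a[0])),45,.09)
E
```

```text
pot px [385.  88.] quad [[416.0, 118.0], [364.0, 130.0], [347.0, 62.0], [409.0, 47.0]] ctr [0.5728 0.3132 0.0615] len 0.0681 wm 0.0628 wb 0.0551 axis ang 102.9
pot px [252. 109.] quad [[282.0, 76.0], [280.0, 144.0], [228.0, 144.0], [220.0, 76.0]] ctr [0.4384 0.2933 0.0615] len 0.0666 wm 0.0624 wb 0.0549 axis ang 89.8
TCP goal [0.5893 0.2413 0.0978]
t 38.48 p [0.5058 0.1869 0.2996] toolyang -0.2 z [-0.002 -0.002 -1.   ] q [-0.85  0.11  0.46  1.62 -0.05  1.42 -0.4 ] w 0.0871 F [ 0.8 -0.2  0.7] T [-0.05 -0.01 -0.01] g 0.0
shift [1.374 2.092 5.04 ]
turn [ 1.01  8.98 -2.49]
TCP goal [0.4382 0.2195 0.0978]
t 38.48 p [0.5058 0.1869 0.2996] toolyang -0.2 z [-0.002 -0.002 -1.   ] q [-0.85  0.11  0.46  1.62 -0.05  1.42 -0.4 ] w 0.0871 F [ 0.8 -0.2  0.7] T [-0.05 -0.01 -0.01] g 0.0
shift [ 0.818 -1.685  5.046]
turn [-0.02  9.02 -0.  ]
```

Request:
{"method": "drive_tool", "body": {"series": [1.01,8.98,-2.49,1.37,2.09,2,1,1.01,8.98,-2.49,1.37,2.09,2,1,1.01,8.98,-2.49,1.37,2.09,3,1,1.01,8.98,-2.49,1.37,2.09,4,1,1.01,8.98,-2.49,1.37,2.09,5.04,1,1.01,8.98,-2.49,1.37,2.09,5.04,1,1.01,8.98,-2.49,1.37,2.09,5.04,1,1.01,8.98,-2.49,1.37,2.09,5.04,1,1.01,8.98,-2.49,1.37,2.09,5.04,1,1.01,8.98,-2.49,1.37,2.09,5.04,1]}}

```text
time: 39.32
ee_pos: [0.5899, 0.2433, 0.1]
eef_rot: [0.575, 0.724, 0.239, -0.298]
ft_force: [-0.4, 0.8, 0.7]
width: 0.0871
grip_force: 0.0
```

```bash
python3 -c "
from h import *
grasp([.5728,.3132],102.9,45,.0)"
```

```text
TCP goal [0.5751 0.3033 0.0341]
t 39.32 p [0.5899 0.2433 0.1   ] toolyang 13.0 z [-0.157  0.689 -0.708] q [-0.32  0.61  0.29  1.64 -0.99  1.29  0.65] w 0.0871 F [-0.4  0.8  0.7] T [-0.69 -0.17 -0.02] g 0.0
shift [-0.068 -0.029  2.257]
turn [0.01 0.01 0.04]
```

Request:
{"method": "drive_tool", "body": {"series": [0,0,0,0,-0.02,1,1,0,0,0,-0.04,-0.02,2,1,0,0,0,-0.05,-0.02,2.25,1,0,0,0,-0.05,-0.02,2.25,1,0,0,0,-0.05,-0.02,2.25,-1,0,0,0,-0.05,-0.02,2.25,-1,0,0,0,-0.05,-0.02,2.25,-1,0,0,0,-0.05,-0.02,2.25,-1,0,0,0,-0.05,-0.02,2.25,-1,0,0,0,-0.05,-0.02,2.25,-1]}}

```text
time: 40.15
ee_pos: [0.5746, 0.3032, 0.0336]
eef_rot: [0.575, 0.723, 0.239, -0.299]
ft_force: [-0.4, -3.2, 3.9]
width: 0.0568
grip_force: 25.0
```

Request:
{"method": "drive_tool", "body": {"series": [0,0,0,1,0,-1,-1,0,0,0,2,0,-2,-1,0,0,0,2.6,0,-2.6,-1,0,0,0,2.6,0,-2.6,-1,0,0,0,2.6,0,-2.6,-1,0,0,0,2.6,0,-2.6,-1]}}

```text
time: 40.65
ee_pos: [0.5746, 0.3034, 0.1815]
eef_rot: [0.574, 0.724, 0.24, -0.299]
ft_force: [-0.1, -0.7, -1.6]
width: 0.0569
grip_force: 25.0
```

```bash
python3 -c "
from h import *
place(3,.13)"
```

```text
TCP goal [ 0.5061 -0.2593  0.198 ]
t 40.65 p [0.5746 0.3034 0.1815] toolyang 13.0 z [-0.157  0.69  -0.707] q [-0.42  0.48  0.29  1.63 -0.97  1.3   0.48] w 0.0569 F [-0.1 -0.7 -1.6] T [-0.89 -0.22 -0.01] g 24.976143836975098
shift [-9.106 -4.844 -9.727]
turn [  0.13 -18.35   4.05]
```

Request:
{"method": "drive_tool", "body": {"series": [0.13,-18.35,4.05,-9.1,-4.84,-9.73,-1,0.13,-18.35,4.05,-9.1,-4.84,-9.73,-1,0.13,-18.35,4.05,-9.1,-4.84,-9.73,-1,0.13,-18.35,4.05,-9.1,-4.84,-9.73,-1,0.13,-18.35,4.05,-9.1,-4.84,-9.73,-1,0.13,-18.35,4.05,-9.1,-4.84,-9.73,-1,0.13,-18.35,4.05,-9.1,-4.84,-9.73,-1,0.13,-18.35,4.05,-9.1,-4.84,-9.73,-1,0.13,-18.35,4.05,-9.1,-4.84,-9.73,-1,0.13,-18.35,4.05,-9.1,-4.84,-9.73,-1]}}

```text
time: 41.48
ee_pos: [0.5233, -0.1115, 0.1925]
eef_rot: [0.692, 0.686, -0.178, 0.14]
ft_force: [-0.8, -0.4, -2.3]
width: 0.057
grip_force: 25.0
```

```bash
python3 -c "
from h import *
place(3,.13)"
```

```text
TCP goal [ 0.5061 -0.2593  0.198 ]
t 41.48 p [ 0.5233 -0.1115  0.1925] toolyang -1.1 z [-0.055 -0.437 -0.898] q [-0.71  0.24  0.65  1.82  0.32  1.23 -0.2 ] w 0.057 F [-0.8 -0.4 -2.3] T [ 0.56 -0.02 -0.03] g 24.956050515174866
shift [-3.381 -0.364  1.513]
turn [ 0.01 -4.28  0.99]
```

Request:
{"method": "drive_tool", "body": {"series": [0,-4.28,0.99,-3.38,-0.36,1.51,-1,0,-4.28,0.99,-3.38,-0.36,1.51,-1,0,-4.28,0.99,-3.38,-0.36,1.51,-1,0,-4.28,0.99,-3.38,-0.36,1.51,-1,0,-4.28,0.99,-3.38,-0.36,1.51,-1,0,-4.28,0.99,-3.38,-0.36,1.51,-1,0,-4.28,0.99,-3.38,-0.36,1.51,-1]}}

```text
time: 42.07
ee_pos: [0.5065, -0.2571, 0.1967]
eef_rot: [0.676, 0.619, -0.295, 0.269]
ft_force: [0.4, 1.0, -0.6]
width: 0.057
grip_force: 25.0
```

```bash
python3 -c "
from h import *
place(3,.012)"
```

```text
TCP goal [ 0.5061 -0.2593  0.08  ]
t 42.07 p [ 0.5065 -0.2571  0.1967] toolyang -5.1 z [-0.066 -0.73  -0.68 ] q [-0.71  0.33  0.76  1.92  0.67  1.13 -0.4 ] w 0.057 F [ 0.4  1.  -0.6] T [ 1.02 -0.09 -0.02] g 24.95821326971054
shift [ 2.100e+00 -2.000e-03  2.027e+00]
turn [-0.01 -0.07  0.01]
```

Request:
{"method": "drive_tool", "body": {"series": [0,-0.07,0,0.7,0,0.69,-1,0,-0.07,0,1.4,0,1.36,-1,0,-0.07,0,1.8,0,1.74,-1,0,-0.07,0,2.1,0,2.03,-1,0,-0.07,0,2.1,0,2.03,-1,0,-0.07,0,2.1,0,2.03,-1]}}

```text
time: 42.57
ee_pos: [0.5067, -0.2594, 0.0806]
eef_rot: [0.675, 0.618, -0.298, 0.272]
ft_force: [0.5, -0.5, -0.1]
width: 0.0567
grip_force: 25.0
```

```bash
python3 - <<'E'
from h import *
place(3,.0)
E
```

```text
TCP goal [ 0.5061 -0.2593  0.068 ]
t 42.57 p [ 0.5067 -0.2594  0.0806] toolyang -5.0 z [-0.066 -0.735 -0.675] q [-0.65  0.55  0.71  1.98  0.62  0.91 -0.52] w 0.0567 F [ 0.5 -0.5 -0.1] T [ 0.92 -0.11  0.02] g 24.95863974094391
shift [ 0.233 -0.014  0.21 ]
turn [-0.    0.01  0.02]
```

Request:
{"method": "drive_tool", "body": {"series": [0,0,0,0.12,-0.01,0.11,-1,0,0,0,0.2,-0.01,0.18,-1,0,0,0,0.22,-0.01,0.2,-1,0,0,0,0.22,-0.01,0.2,-1]}}

```text
time: 42.9
ee_pos: [0.5067, -0.2596, 0.0692]
eef_rot: [0.676, 0.618, -0.297, 0.272]
ft_force: [0.6, 1.3, 1.0]
width: 0.057
grip_force: 25.0
```

```bash
python3 - <<'E'
from h import *
st()
E
```

```text
t 42.9 p [ 0.5067 -0.2596  0.0692] toolyang -5.1 z [-0.064 -0.734 -0.676] q [-0.64  0.57  0.7   1.98  0.61  0.89 -0.54] w 0.057 F [0.6 1.3 1. ] T [ 1.   -0.13  0.06] g 24.99231845140457
```

Request:
{"method": "drive_tool", "body": {"series": [0,0,0,0.02,0,0.02,-1,0,0,0,0.02,0,0.02,-1,0,0,0,0.02,0,0.02,0.6,0,0,0,0.02,0,0.02,0.6,0,0,0,0.02,0,0.02,0.6,0,0,0,0.02,0,0.02,0.6,0,0,0,0,0,-1,0.6,0,0,0,0,0,-2,0.6,0,0,0,-1,0,-3,0.6,0,0,0,-2,0,-4,1]}}

```text
time: 43.73
ee_pos: [0.5118, -0.1958, 0.2072]
eef_rot: [0.674, 0.619, -0.297, 0.272]
ft_force: [0.9, -0.4, 0.4]
width: 0.0717
grip_force: 0.0
```

```bash
python3 - <<'E'
from h import *
M,a=pose(90,0); to([.44,.16,.30],M)
C,im=snap('side','s3.png'); x=proj(C,[[.5,-.31,.06]])[0].astype(int)
v=cv2.resize(im[x[1]-90:x[1]+90,x[0]-120:x[0]+120],None,fx=2.5,fy=2.5); cv2.imwrite('pics/s3c.png',v)
E
```

```text
t 43.73 p [ 0.5118 -0.1958  0.2072] toolyang -4.9 z [-0.064 -0.735 -0.675] q [-0.8   0.32  0.74  1.9   0.64  1.24 -0.45] w 0.0717 F [ 0.9 -0.4  0.4] T [ 0.88 -0.09  0.05] g 0.0
shift [ 4.174 -2.557 -7.985]
turn [-0.42  9.5  -0.93]
```

View pics/s3c.png

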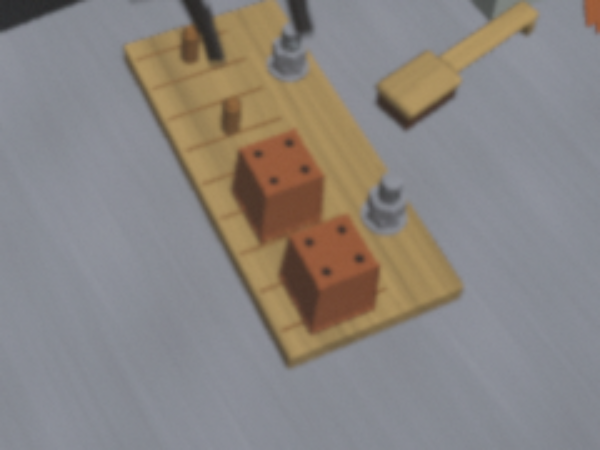

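Request:
{"method": "drive_tool", "body": {"series": [-0.42,9.5,-0.93,4.17,-2.56,-7.98,1,-0.42,9.5,-0.93,4.17,-2.56,-7.98,1,-0.42,9.5,-0.93,4.17,-2.56,-7.98,1,-0.42,9.5,-0.93,4.17,-2.56,-7.98,1,-0.42,9.5,-0.93,4.17,-2.56,-7.98,1,-0.42,9.5,-0.93,4.17,-2.56,-7.98,1,-0.42,9.5,-0.93,4.17,-2.56,-7.98,1,-0.42,9.5,-0.93,4.17,-2.56,-7.98,1,-0.42,9.5,-0.93,4.17,-2.56,-7.98,1,-0.42,9.5,-0.93,4.17,-2.56,-7.98,1]}}

```text
time: 44.62
ee_pos: [0.4388, 0.1656, 0.3002]
eef_rot: [0.705, 0.709, 0.002, -0.0]
ft_force: [-0.6, 1.3, -0.5]
width: 0.0868
grip_force: 0.0
```

Request:
{"method": "drive_tool", "body": {"series": [0,0,0,0,0,0,1,0,0,0,0,0,0,1,0,0,0,0,0,0,1]}}

```text
time: 44.87
ee_pos: [0.4409, 0.1569, 0.2985]
eef_rot: [0.709, 0.705, 0.0, 0.0]
ft_force: [-0.3, -0.1, 0.2]
width: 0.0866
grip_force: 0.0
```

```bash
python3 - <<'E'
from h import *
C,im=snap('wrist','w4.png')
o=tops(im,C)
for c,a in o: grasp(c,np.degrees(np.arctan2(a[1],a[0])),45,.09)
E
```

```text
pot px [314.  78.] quad [[345.0, 43.0], [341.0, 115.0], [287.0, 115.0], [283.0, 43.0]] ctr [0.438  0.2927 0.0615] len 0.0679 wm 0.0609 wb 0.0556 axis ang 89.6
TCP goal [0.4374 0.2189 0.0978]
t 44.92 p [0.4409 0.1569 0.2985] toolyang -0.3 z [ 0.001  0.    -1.   ] q [-0.99 -0.08  0.53  1.8   0.04  1.41 -0.48] w 0.087 F [-0.1 -0.9  0.2] T [-0.05  0.02  0.01] g 0.0
shift [ 1.551 -0.099  5.018]
turn [-0.    9.    0.03]
```

Request:
{"method": "drive_tool", "body": {"series": [0,9,0,1.55,-0.1,2,1,0,9,0,1.55,-0.1,2,1,0,9,0,1.55,-0.1,3,1,0,9,0,1.55,-0.1,4,1,0,9,0,1.55,-0.1,5.02,1,0,9,0,1.55,-0.1,5.02,1,0,9,0,1.55,-0.1,5.02,1,0,9,0,1.55,-0.1,5.02,1,0,9,0,1.55,-0.1,5.02,1,0,9,0,1.55,-0.1,5.02,1]}}

```text
time: 45.75
ee_pos: [0.4371, 0.2182, 0.0968]
eef_rot: [0.656, 0.651, 0.27, -0.269]
ft_force: [1.0, 0.6, 0.8]
width: 0.0869
grip_force: 0.0
```

```bash
python3 -c "
from h import *
grasp([.438,.2927],89.7,45,.0)"
```

```text
TCP goal [0.4379 0.2826 0.0341]
t 45.75 p [0.4371 0.2182 0.0968] toolyang -0.4 z [ 0.003  0.705 -0.71 ] q [-0.7   0.28  0.69  2.2  -1.16  1.11  0.73] w 0.0869 F [1.  0.6 0.8] T [-0.79  0.01 -0.03] g 0.0
shift [0.038 0.014 2.245]
turn [-0.01  0.04 -0.03]
```

Request:
{"method": "drive_tool", "body": {"series": [0,0,0,0.02,0.01,1,1,0,0,0,0.03,0.01,2,1,0,0,0,0.03,0.01,2.25,1,0,0,0,0.03,0.01,2.25,1,0,0,0,0.03,0.01,2.25,-1,0,0,0,0.03,0.01,2.25,-1,0,0,0,0.03,0.01,2.25,-1,0,0,0,0.03,0.01,2.25,-1,0,0,0,0.03,0.01,2.25,-1,0,0,0,0.03,0.01,2.25,-1]}}

```text
time: 46.58
ee_pos: [0.438, 0.2846, 0.0357]
eef_rot: [0.654, 0.653, 0.272, -0.27]
ft_force: [-1.3, -2.5, 4.2]
width: 0.0569
grip_force: 25.0
```

Request:
{"method": "drive_tool", "body": {"series": [0,0,0,1,0,-1,-1,0,0,0,2,0,-2,-1,0,0,0,2.6,0,-2.6,-1,0,0,0,2.6,0,-2.6,-1,0,0,0,2.6,0,-2.6,-1,0,0,0,2.6,0,-2.6,-1]}}

```text
time: 47.08
ee_pos: [0.438, 0.2848, 0.1836]
eef_rot: [0.653, 0.653, 0.273, -0.269]
ft_force: [-0.2, -0.4, -1.7]
width: 0.0571
grip_force: 25.0
```

```bash
python3 -c "
from h import *
place(2,.13)"
```

```text
TCP goal [ 0.5147 -0.1647  0.198 ]
t 47.08 p [0.438  0.2848 0.1836] toolyang -0.1 z [ 0.005  0.708 -0.706] q [-0.44  0.08  0.23  2.12 -0.98  1.01  0.37] w 0.0571 F [-0.2 -0.4 -1.7] T [-0.96  0.    0.01] g 24.959018545778235
shift [-7.683  1.947 -8.201]
turn [  0.08 -18.5    1.11]
```

Request:
{"method": "drive_tool", "body": {"series": [0.08,-18.5,1.11,-7.68,1.95,-8.2,-1,0.08,-18.5,1.11,-7.68,1.95,-8.2,-1,0.08,-18.5,1.11,-7.68,1.95,-8.2,-1,0.08,-18.5,1.11,-7.68,1.95,-8.2,-1,0.08,-18.5,1.11,-7.68,1.95,-8.2,-1,0.08,-18.5,1.11,-7.68,1.95,-8.2,-1,0.08,-18.5,1.11,-7.68,1.95,-8.2,-1,0.08,-18.5,1.11,-7.68,1.95,-8.2,-1,0.08,-18.5,1.11,-7.68,1.95,-8.2,-1,0.08,-18.5,1.11,-7.68,1.95,-8.2,-1]}}

```text
time: 47.92
ee_pos: [0.5076, -0.127, 0.1951]
eef_rot: [0.71, 0.665, -0.175, 0.152]
ft_force: [0.7, -0.3, -1.9]
width: 0.0571
grip_force: 24.9
```

```bash
python3 -c "
from h import *
place(2,.13)"
```

```text
TCP goal [ 0.5147 -0.1647  0.198 ]
t 47.92 p [ 0.5076 -0.127   0.1951] toolyang -4.0 z [-0.047 -0.449 -0.892] q [-0.45  0.18  0.35  1.85  0.42  1.25 -0.32] w 0.0571 F [ 0.7 -0.3 -1.9] T [ 0.61 -0.08 -0.  ] g 24.946337447036058
shift [-0.864  0.242  0.349]
turn [-0.02 -4.13  0.29]
```

Request:
{"method": "drive_tool", "body": {"series": [0,-4.13,0.29,-0.86,0.24,0.35,-1,0,-4.13,0.29,-0.86,0.24,0.35,-1,0,-4.13,0.29,-0.86,0.24,0.35,-1,0,-4.13,0.29,-0.86,0.24,0.35,-1,0,-4.13,0.29,-0.86,0.24,0.35,-1,0,-4.13,0.29,-0.86,0.24,0.35,-1]}}

```text
time: 48.42
ee_pos: [0.5141, -0.1635, 0.1978]
eef_rot: [0.677, 0.618, -0.295, 0.268]
ft_force: [-0.1, -0.4, -0.5]
width: 0.0573
grip_force: 24.9
```

```bash
python3 -c "
from h import *
place(2,.012)"
```

```text
TCP goal [ 0.5147 -0.1647  0.08  ]
t 48.42 p [ 0.5141 -0.1635  0.1978] toolyang -5.3 z [-0.068 -0.728 -0.682] q [-0.54  0.3   0.37  1.87  0.7   1.33 -0.56] w 0.0573 F [-0.1 -0.4 -0.5] T [ 0.99 -0.11 -0.04] g 24.947490217600716
shift [2.134 0.022 2.03 ]
turn [-0.04 -0.1  -0.  ]
```

Request:
{"method": "drive_tool", "body": {"series": [0,-0.1,0,0.7,0.02,0.69,-1,0,-0.1,0,1.4,0.02,1.36,-1,0,-0.1,0,1.8,0.02,1.74,-1,0,-0.1,0,2.13,0.02,2.03,-1,0,-0.1,0,2.13,0.02,2.03,-1,0,-0.1,0,2.13,0.02,2.03,-1]}}

```text
time: 48.92
ee_pos: [0.5151, -0.1657, 0.0813]
eef_rot: [0.676, 0.616, -0.298, 0.272]
ft_force: [0.5, 0.0, 0.0]
width: 0.0576
grip_force: 24.9
```

```bash
python3 - <<'E'
from h import *
place(2,.0)
E
```

```text
TCP goal [ 0.5147 -0.1647  0.068 ]
t 48.92 p [ 0.5151 -0.1657  0.0813] toolyang -5.3 z [-0.069 -0.735 -0.675] q [-0.52  0.49  0.35  1.93  0.7   1.14 -0.71] w 0.0576 F [0.5 0.  0. ] T [ 0.97 -0.04 -0.02] g 24.947654534116737
shift [ 0.26  -0.012  0.206]
turn [-0.04  0.01 -0.03]
```

Request:
{"method": "drive_tool", "body": {"series": [0,0,0,0.12,-0.01,0.11,-1,0,0,0,0.22,-0.01,0.18,-1,0,0,0,0.25,-0.01,0.2,-1,0,0,0,0.25,-0.01,0.2,-1]}}

```text
time: 49.25
ee_pos: [0.5152, -0.1636, 0.0681]
eef_rot: [0.676, 0.617, -0.298, 0.272]
ft_force: [-0.3, 0.7, -0.4]
width: 0.0569
grip_force: 24.9
```

```bash
python3 - <<'E'
from h import *
st()
E
```

```text
t 49.25 p [ 0.5152 -0.1636  0.0681] toolyang -5.2 z [-0.067 -0.735 -0.674] q [-0.52  0.51  0.35  1.93  0.7   1.12 -0.73] w 0.0569 F [-0.3  0.7 -0.4] T [ 1.02 -0.09 -0.03] g 24.947695358787314
```

Request:
{"method": "drive_tool", "body": {"series": [0,0,0,0.04,0,0.035,-1,0,0,0,0.04,0,0.035,-1,0,0,0,0.04,0,0.035,-1]}}

```text
time: 49.5
ee_pos: [0.5155, -0.164, 0.067]
eef_rot: [0.676, 0.616, -0.298, 0.273]
ft_force: [-1.7, 1.3, 8.6]
width: 0.0569
grip_force: 25.0
```

Request:
{"method": "drive_tool", "body": {"series": [0,0,0,0,0,0,0.6,0,0,0,0,0,0,0.6,0,0,0,0,0,0,0.6,0,0,0,0,0,0,0.6,0,0,0,0,0,-1,0.6,0,0,0,0,0,-2,0.6,0,0,0,-1,0,-3,0.6,0,0,0,-2,0,-4,1,0,0,0,-2,0,-4,1]}}

```text
time: 50.25
ee_pos: [0.521, -0.0993, 0.2357]
eef_rot: [0.676, 0.617, -0.297, 0.272]
ft_force: [1.1, 0.5, -0.3]
width: 0.0765
grip_force: 0.0
```

```bash
python3 - <<'E'
from h import *
st()
C,im=snap('side','s4.png'); C2,i2=snap('scene','sc4.png')
v=np.hstack([cv2.resize(im[240:400,270:430],None,fx=2.5,fy=2.5),cv2.resize(i2[180:340,150:310],None,fx=2.5,fy=2.5)]); cv2.imwrite('pics/s4c.png',v)
E
```

```text
t 50.25 p [ 0.521  -0.0993  0.2357] toolyang -5.2 z [-0.066 -0.735 -0.675] q [-0.62  0.29  0.33  1.79  0.67  1.47 -0.59] w 0.0765 F [ 1.1  0.5 -0.3] T [ 0.82 -0.11  0.03] g 0.0
```

View pics/s4c.png

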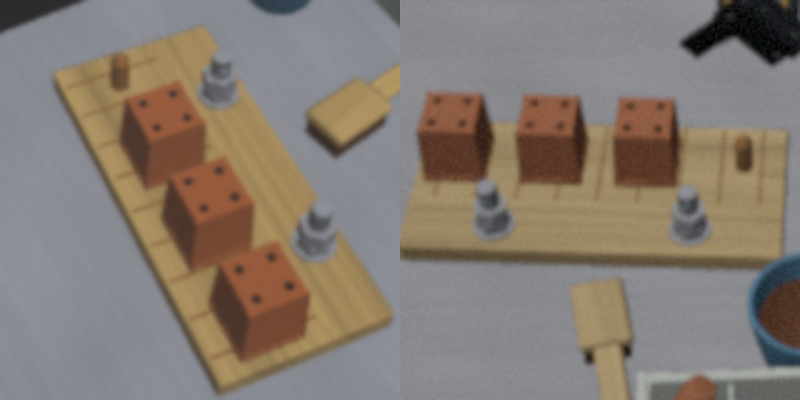

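```bash
python3 - <<'E'
from h import *
im=cv2.imread('pics/sc4.png'); C=cal('scene')
for s,c,m in blobs(im,orange(im),200):
    w=onz(C,[c],.06)[0]
    if .3<w[0]<.7: print(c.round(),w.round(3),[round(float(np.hypot(*(w[:2]-np.array(p)))),3) for p in PEG.values()])
C,im=snap('wrist')
print('mat blobs',[c.round() for s,c,m in blobs(im,orange(im),300)])
print(r.close_job())
E
```

```text
[171. 235.] [ 0.503 -0.359  0.06 ] [0.288, 0.193, 0.098, 0.006]
[209. 236.] [ 0.512 -0.264  0.06 ] [0.192, 0.097, 0.006, 0.093]
[248. 237.] [ 0.52  -0.169  0.06 ] [0.097, 0.006, 0.093, 0.188]
mat blobs [array([316., 158.])]
the job is handed in; nothing more can be done
None
```

I tightened both upper nuts against the thin nuts, seated all three mat pots mouth down on pegs 2, 3 and 4 about 6 mm off centre, didn't touch the blue pot or brush, and handed the job in at about 50 s. One last wrist-camera frame showed an orange blob I didn't identify, but the scene picture showed no pot left on the mat.

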